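# Pack up the front of a drawer nest

## Task

The little drawers of the drawer nest keep sliding open, so give it a slight backward lean: tip it back on its rear bottom edge until it rests by itself against the stack of boards behind it, slide the flat packer, bevelled nose first, straight in under the middle of its front until the nose is about half-way under, then gently let the nest down to stand by itself on its rear edge and the packer. Keep the rear edge on the bench where it stands throughout, and leave the mallet and the chisel alone.

Things in the scene. Friction and masses are not known exactly. Their poses are not given: they have to be found in the camera images.
- nest: Loose plywood drawer nest, 0.6 to 0.95 kg: a box 90 deep (x) x 150 wide (y) x 220 mm high, eight small drawers with steel knobs (11 mm out) on its front, a carrying dowel between two cheeks on top. Origin: centre of its underside; x from front to rear (the front looks to -x), z up. It balances on its rear edge at a tilt of about 22 degrees; tipped further it stays leaning on the stack by itself.
- nest_bar (a point): Middle of the carrying dowel's axis (nest frame 0, 0, +258 mm). The dowel runs along the nest's y, 18 mm thick, 126 mm of it free between the cheeks (each 50 deep x 12 x 54 mm high), 29 mm of clear space under it.
- nest_rear (a point): Middle of the nest's rear bottom edge (nest frame +45, 0, 0 mm), on which it is tipped. It starts 90 to 108 mm in front of the stack's face.
- nest_front (a point): Middle of the nest's front bottom edge (nest frame -45, 0, 0 mm), under which the packer goes. It is about 45 mm up when the nest leans on the stack.
- stack: Fixed stack of five planed boards behind the nest, 160 (x) x 340 (y) x 170 mm high. Origin: centre of its underside; its x points away from the nest.
- stack_lip (a point): Middle of the stack's top front edge, on the nest's side (stack frame -80, 0, +170 mm); the edge runs along the stack's y. The nest's back meets this edge at a tilt of 28 to 32 degrees.
- packer: Loose flat dark hardwood packer lying on the bench, 200 long (x) x 45 wide (y) x 8 mm thick, 55 g. Origin: centre of its underside; x points to the nose, z up. Over the last 40 mm the top is bevelled down to about 2.5 mm at the nose; the other end has a small dark hanging hole. Under the front of the nest it lifts that by about 8 mm.
- packer_nose (a point): Middle of the packer's nose end, at its underside (packer frame +100, 0, 0 mm).
- mallet: Bystander: wooden joiner's mallet lying on the bench, 300 mm long, head 125 x 75 x 60 mm. Origin on the bench under the middle of its length.
- chisel: Bystander: chisel with a wooden handle, 270 mm long, 30 mm high, lying on the stack of boards, well behind the front edge. Origin at its underside, where handle and blade meet.
Not all that is in view belongs to the job. What is meant by the packer is not blue or green, and is the smaller of those in its own colour.

How it is judged:
On the way, in this order (a step that is already met when the one before it is completed fails the run):
1. the nest, tipped back at least 23 degrees on its rear edge, rests against the stack of boards by itself, untouched by the fingers (angle between nest's own z axis and vertical between 0.4 and 0.75 rad and height (world z) of nest_rear below 0.012 m and contact force between nest and stack above 0.05 N and contact force between nest and the fingers below 0.05 N), for 0.3 s.
2. the packer's nose is slid in under the front of the leaning nest, 18 to 72 mm deep and within 45 mm of its middle (angle between nest's own z axis and vertical above 0.4 rad and height (world z) of nest_rear below 0.012 m and x of packer_nose in the frame of nest between -0.027 and 0.027 m and y of packer_nose in the frame of nest between -0.045 and 0.045 m and height (world z) of packer_nose below 0.03 m), for 0.2 s.
At the end, for the whole second after the job is handed in: The nest stands still and released on its rear edge (within 40 mm of where that was) and on the packer, leaning back 2.3 to 9.7 degrees; the packer lies flat with its nose 18 to 72 mm in from the nest's front edge, within 45 mm of its middle and within 28 degrees of straight (angle between nest's own z axis and vertical between 0.04 and 0.17 rad and height (world z) of nest_rear below 0.012 m and distance of nest_rear from where it was at the start of the episode below 0.04 m and x of packer_nose in the frame of nest between -0.027 and 0.027 m and y of packer_nose in the frame of nest between -0.045 and 0.045 m and height (world z) of packer_nose below 0.03 m and angle between the x axis of packer and the x axis of nest, either way round below 0.5 rad and angle between packer's own z axis and vertical below 0.05 rad and contact force between nest and packer above 0.5 N and linear speed of each of nest, packer below 0.02 m/s and angular speed of nest below 0.1 rad/s); the robot touches nothing.
It fails at once if the nest is lifted: its rear edge is more than 25 mm off the bench (height (world z) of nest_rear above 0.025 m).
It fails at once if the nest is let fall: it turns faster than 1.1 rad/s between upright and leaning with the fingers not on it (angular speed of nest above 1.1 rad/s and angle between nest's own z axis and vertical between 0.12 and 0.42 rad and contact force between nest and the fingers below 0.5 N).
It fails at once if the nest is toppled over (angle between nest's own z axis and vertical above 0.9 rad).
It fails at once if the mallet or the chisel is moved by more than 30 mm (distance of any of mallet, chisel from where it was at the start of the episode above 0.03 m).
It also fails if it takes over 72 s, if anything falls off the work surface, if the arm or the gripper's body presses on something with over 40 N, if the wrist force passes 120 N, or if a joint passes its speed limit or range.

## Robot

A 6-joint arm with a two-finger parallel gripper is mounted at the origin on the work surface. World frame = base frame: x ahead of the robot, y to its left, z up, the work surface at z = 0. Lengths are in m, angles in rad, forces in N, time in s.
With the tool pointing down it reaches from about 0.35 to 0.775 m from the base axis. Payload 5.5 kg.
Tool frame: the origin (TCP) lies between the finger pads; the fingertips stand 25 mm ahead of it and the grasp point (between the pads) lies 6 mm ahead of it; x points along the fingers, y is the direction in which the jaws open and shut, and the axes are right-handed (so a half turn about x gives the same grasp; the last joint's range is limited). The gripper opens to 85 mm and grips with 20 to 120 N. Pads are 22 mm wide; open, the fingers measure 114 mm over their backs; the gripper's body (76 mm by 85 mm) begins 54 mm behind the grasp point. The pads swing forward as they close: fully open they stand 13 mm farther back than shut.
Start: joints at [1.107, 0.313, 0.046, 1.304, 0, 1.431], TCP at [0.183, 0.545, 0.256] pointing down, gripper open.
Joint ranges: [-2.76, 2.76], [-0.86, 1.69], [-1.03, 1.26], [-2.2, 2.34], [-1.47, 1.5], [-3.14, 3.14]. Speed limits (rad/s): [2.57, 2.57, 3.14, 3.14, 3.14, 3.14].

## Interface

Orientations are given as a rotation vector (axis times angle).
In Python, from plant import * gives the robot as it stands.
- The arm moves only by the tool play_rows, never from a script. Its argument "moves" is one flat list of numbers, 7 for each row, row after row: the shift along the tool's x, y, z in mm, then the turn, a rotation vector about the tool's x, y, z in rad, then the opening, from 0 (shut) to 1 (fully open). A call has 1 to 5 rows; each row is the pose to reach, as a shift and turn from the pose commanded when the call began, along the tool's axes at that moment; what a row does not reach only later rows make up. A row lasts 1/12 s, in which the tool goes at most 41.7 mm and 7.16 degrees, less where a joint would pass 70% of its speed; a pose out of reach is approached as far as the arm can. A call with a gripper value outside its range is refused whole. The fingers move at their own pace and stop on an object; "grip_force" is the grip in N (left out, the last holds). Time passes only in rows, so rows that repeat a pose let the fingers close. It gives the time, the measured TCP pose, the force and the opening at its end, in the units of the state.
- state(): the state, without advancing time (a new reading comes with each control period).
- read_camera(name): name is "side" or "top"; returns a dict with "image" (420x560x3 uint8, red, green, blue), "range_z" (420x560 float32, m along the optical axis (not along the pixel's ray), 0 where there is no reading), "fovy" (degrees; the focal length in pixels is half the picture's height over the tangent of half this angle, whatever the lens; pixels are square), "cx", "cy" (the principal point, pixels), "world_to_cam" (4x4, takes a point from world to camera coordinates). Camera axes: x right, y up, looking along -z (the intrinsics and any distortion apply to the point x, -y, -z); pixel columns grow to the right and rows downward; lengths in m; the calibration is good to about 2 mm. A picture is of the moment at which its call begins.
- finish_job(): hands the job in, once; it reports no verdict.
The state is a dict: "time": time; "joint_positions": joint angles; "qvel": joint speeds; "joint_torque": joint torques, N m; "ee_pos": TCP position; "orientation": TCP orientation; "force": force on the tool from outside, world axes, zero at the start; "torque": the same for the moment, N m; "finger_gap": finger opening in m.
Only numpy, scipy, OpenCV 4.12 (cv2) and the standard library are available. Lean on these libraries where they do the work, as an engineer would, in place of code of your own. Each camera call takes 0.05 s, during which the arm holds its last target.

## Working session

There is one attempt and no reset: what is moved stays moved. The work goes in short steps, Python scripts to look and compute and a tool call to move; the robot and the scene stay as the last step left them, time stands still between calls to the robot, and variables do not carry over. Pictures are saved under pics/ and viewed, and the job is handed in when it is done.

Besides the shell and the picture viewer there is one more tool, called by a JSON object that holds its "op" and its "data", one argument or row to a line. play_rows: Moves the arm, as the interface text tells. Its arguments: {"type":"object","properties":{"moves":{"type":"array","items":{"type":"number"}},"grip_force":{"type":"number"}},"required":["moves"]}

```bash
ls; mkdir -p pics; cat > h.py <<'E'
import numpy as np, cv2
from plant import *
def snap(name,fn):
    c=read_camera(name); cv2.imwrite(f'pics/{fn}.png',c['image'][:,:,::-1]); np.save(f'/tmp/{fn}.npy',c,allow_pickle=True); return c
def load(fn): return np.load(f'/tmp/{fn}.npy',allow_pickle=True).item()
E
python3 - <<'E'
from h import *
for n in('side','top'):
    c=snap(n,n+'0'); print({k:v for k,v in c.items() if k not in('image','range_z')})
print(state())
E
```

```text
pics
{'fovy': 49.79032438222547, 'cx': 280.2010160834018, 'cy': 211.3946283777611, 'world_to_cam': array([[-0.94878236, -0.31548851,  0.01670447,  0.46566318],
       [ 0.17634787, -0.4849857 ,  0.85655724, -0.12492242],
       [-0.26213254,  0.81563219,  0.5157816 , -1.5824335 ],
       [ 0.        ,  0.        ,  0.        ,  1.        ]])}
{'fovy': 44.04437034079524, 'cx': 275.92106998530255, 'cy': 209.31985875620626, 'world_to_cam': array([[-0.02032812, -0.99975457, -0.00880704,  0.16376904],
       [ 0.9869449 , -0.02147379,  0.15962033, -0.43946374],
       [-0.15977027, -0.00544728,  0.98713919, -1.69230923],
       [ 0.        ,  0.        ,  0.        ,  1.        ]])}
{'time': 0.1, 'joint_positions': array([ 1.10738377e+00,  3.13947248e-01,  4.51003638e-02,  1.30359705e+00,
       -1.79781133e-06,  1.43119984e+00]), 'qvel': array([ 0.00022503, -0.00351899,  0.0035782 , -0.0008077 ,  0.00213148,
       -0.00110647]), 'joint_torque': array([ 2.08410238e-03, -4.81722593e+01,  2.99246621e+01,  1.26822718e-02,
       -1.66314790e-04,  7.70626741e-06]), 'ee_pos': array([0.18278024, 0.54474386, 0.2554887 ]), 'orientation': array([ 0.25290001,  1.55630471, -0.2553812 ]), 'force': array([ 0.35175791, -0.00154266,  0.38567651]), 'torque': array([ 0.05721774,  0.00575353, -0.03668682]), 'finger_gap': 0.08577984218537539}
```

View pics/side0.png

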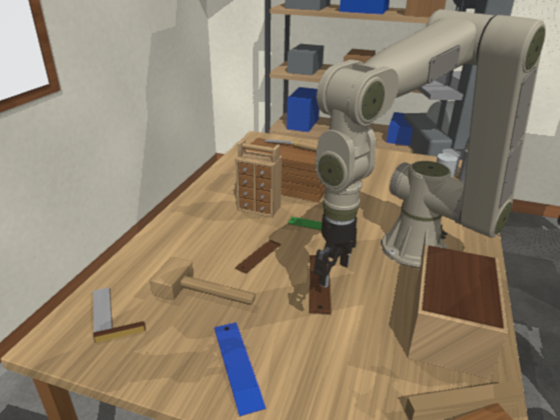

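View pics/top0.png

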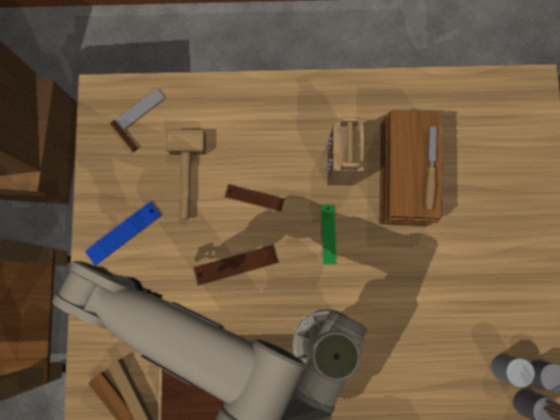

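Top view: the nest is at (347,147) with its front facing image-left (world +y). The stack is at (412,167), and the small dark packer at (255,197). A larger dark board lies at (236,265). Next I'll measure them.

```bash
cat >> h.py <<'E'
def cloud(c):
    H,W=c['range_z'].shape; f=H/2/np.tan(np.radians(c['fovy']/2))
    u,v=np.meshgrid(np.arange(W),np.arange(H)); z=c['range_z']
    P=np.stack([(u-c['cx'])/f*z,-(v-c['cy'])/f*z,-z],-1)
    T=np.linalg.inv(c['world_to_cam']); return P@T[:3,:3].T+T[:3,3]
def proj(c,p):
    f=c['range_z'].shape[0]/2/np.tan(np.radians(c['fovy']/2)); T=c['world_to_cam']
    q=np.atleast_2d(p)@T[:3,:3].T+T[:3,3]; return np.c_[c['cx']+f*q[:,0]/-q[:,2],c['cy']-f*q[:,1]/-q[:,2]]
def rect(pts):
    r=cv2.minAreaRect((pts[:,:2]*1000).astype(np.float32)); return r, cv2.boxPoints(r)
E
python3 - <<'E'
from h import *
c=load('top0'); P=cloud(c); im=c['image'].astype(int)
for (u,v) in [(255,197),(236,265),(347,147),(350,130),(412,167),(330,148),(432,150),(185,190),(450,300),(130,60+40),(500,200),(280,120)]:
    print((u,v),P[v,u].round(3),im[v,u])
dark=(im.sum(2)<260)&(im[:,:,0]>im[:,:,2]+15)&(abs(P[:,:,2])<0.03)
n,l,s,ce=cv2.connectedComponentsWithStats(dark.astype(np.uint8))
for i in range(1,n):
    if s[i,4]>150:
        r,b=rect(P[l==i]); print(ce[i],s[i,4],r,b.round(), P[l==i][:,2].mean())
for nm,(u0,u1,v0,v1),(z0,z1) in [('stack',(375,450,100,235),(.155,.178)),('nesttop',(325,370,110,180),(.2,.235)),('nestbar',(325,370,110,180),(.255,.3))]:
    m=np.zeros(dark.shape,bool); m[v0:v1,u0:u1]=1; m&=(P[:,:,2]>z0)&(P[:,:,2]<z1)
    r,b=rect(P[m]); print(nm,m.sum(),r,b.round(),P[m][:,2].mean())
c=load('side0');P=cloud(c)
for q in [(257,157),(250,190),(262,255)]: print(q,P[q[1],q[0]])
E
```

```text
(255, 197) [0.492 0.225 0.004] [68 40 25]
(236, 265) [0.262 0.291 0.012] [43 25 16]
(347, 147) [ 0.588 -0.06   0.261] [118  95  67]
(350, 130) [ 0.639 -0.07   0.263] [140 113  77]
(412, 167) [ 0.546 -0.272  0.167] [120  77  45]
(330, 148) [ 0.627 -0.025  0.116] [78 59 48]
(432, 150) [ 0.594 -0.332  0.186] [123 120 120]
(185, 190) [0.515 0.458 0.038] [143 113  80]
(450, 300) [ 0.133 -0.412  0.003] [154 123  85]
(130, 100) [ 0.853  0.663 -0.006] [132 106  71]
(500, 200) [ 0.463 -0.605  0.004] [142 114  78]
(280, 120) [0.764 0.134 0.002] [142 112  76]
[447.9924812  162.49487355] 1463 ((595.704833984375, -441.7749328613281), (57.044342041015625, 370.80712890625), 85.68882751464844) [[ 409. -456.]
 [ 778. -484.]
 [ 783. -427.]
 [ 413. -399.]] -0.0015047166822137574
[373.6578125 158.2140625] 1280 ((538.2591552734375, -160.35011291503906), (412.4090270996094, 268.2395935058594), 17.010963439941406) [[ 302.  -92.]
 [ 380. -349.]
 [ 775. -228.]
 [ 696.   28.]] 0.0030482300072389363
[125.51532033 135.80501393] 359 ((732.099609375, 661.1617431640625), (131.0810546875, 70.6814956665039), 38.4330
[... 2035 characters left out ...]
3065185546875, -280.6317138671875), (162.0385284423828, 343.47393798828125), 85.72892761230469) [[ 382. -349.]
 [ 725. -374.]
 [ 737. -213.]
 [ 394. -187.]] 0.16726319779458956
nesttop 1103 ((601.2469482421875, -67.47115325927734), (90.34452819824219, 152.33340454101562), 87.49010467529297) [[ 523. -109.]
 [ 675. -116.]
 [ 679.  -26.]
 [ 527.  -19.]] 0.21828869005590873
nestbar 416 ((600.7418212890625, -67.3353042602539), (50.09231185913086, 152.10989379882812), 88.12750244140625) [[524. -90.]
 [676. -95.]
 [678. -45.]
 [526. -40.]] 0.266272803416887
(257, 157) [ 0.60878941 -0.0692707   0.21791053]
(250, 190) [ 0.62232929 -0.02706542  0.09719605]
(262, 255) [0.47860569 0.23037222 0.00715843]
```

```bash
python3 - <<'E'
from h import *
c=load('top0'); i=c['image'][90:290,160:450,::-1]; cv2.imwrite('pics/t0z.png',cv2.resize(i,None,fx=2.75,fy=2.75,interpolation=cv2.INTER_CUBIC))
c=load('side0'); i=c['image'][120:280,210:350,::-1]; cv2.imwrite('pics/s0z.png',cv2.resize(i,None,fx=3.7,fy=3.7,interpolation=cv2.INTER_CUBIC))
E
```

```text
(no output)
```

View pics/t0z.png

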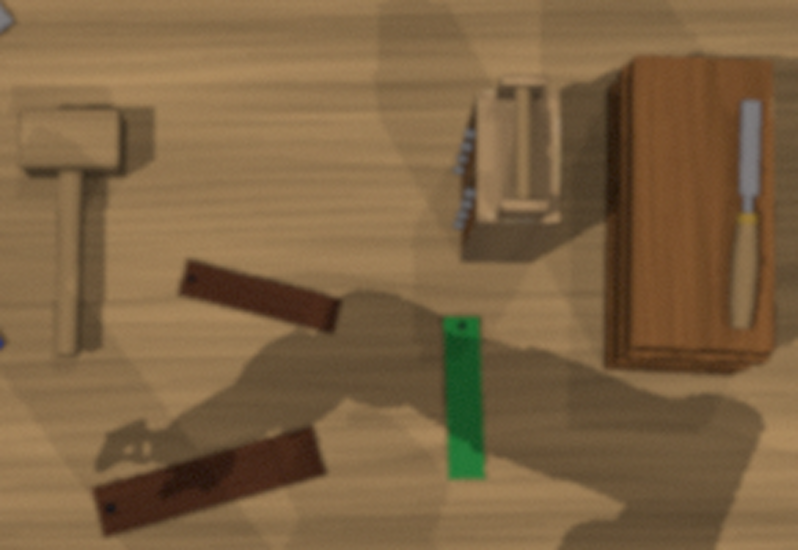

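View pics/s0z.png

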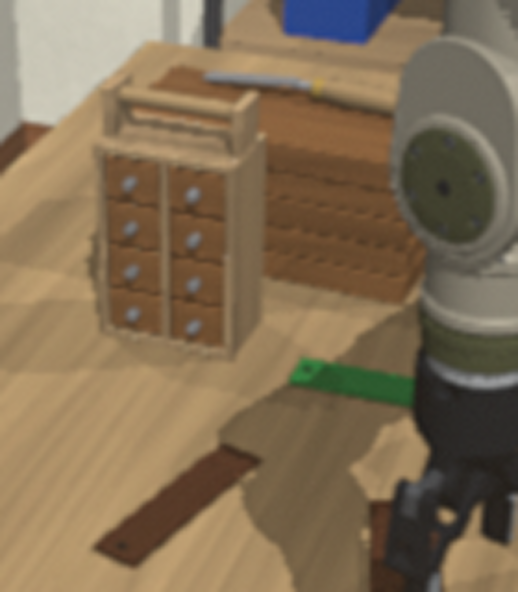

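```bash
python3 - <<'E'
from h import *
c=load('top0'); P=cloud(c); im=c['image'].astype(int)
m=np.zeros(im.shape[:2],np.uint8); m[178:216,220:290]=1
mm=(m>0)&(im.sum(2)<190); n,l,s,ce=cv2.connectedComponentsWithStats(mm.astype(np.uint8))
for i in range(1,n):
    if s[i,4]>50: r,b=rect(P[l==i]); print(ce[i],s[i,4],r,b.round(),P[l==i][:,2].mean())
i=np.argmin(s[1:,4]) 
for v in range(190,206,3): print(v,[tuple(im[v,u]) for u in range(226,236,2)])
E
```

```text
[254.93370945 197.52750353] 709 ((490.74713134765625, 226.78482055664062), (197.4633026123047, 45.3449821472168), 73.135986328125) [[440. 139.]
 [484. 126.]
 [541. 315.]
 [498. 328.]] 0.0057460479014411975
190 [(np.int64(113), np.int64(87), np.int64(58)), (np.int64(59), np.int64(35), np.int64(27)), (np.int64(50), np.int64(29), np.int64(20)), (np.int64(65), np.int64(37), np.int64(24)), (np.int64(67), np.int64(37), np.int64(24))]
193 [(np.int64(83), np.int64(55), np.int64(34)), (np.int64(63), np.int64(33), np.int64(21)), (np.int64(64), np.int64(35), np.int64(23)), (np.int64(67), np.int64(39), np.int64(24)), (np.int64(66), np.int64(34), np.int64(19))]
196 [(np.int64(77), np.int64(50), np.int64(34)), (np.int64(74), np.int64(44), np.int64(27)), (np.int64(68), np.int64(37), np.int64(21)), (np.int64(70), np.int64(40), np.int64(27)), (np.int64(66), np.int64(34), np.int64(21))]
199 [(np.int64(147), np.int64(116), np.int64(79)), (np.int64(141), np.int64(113), np.int64(76)), (np.int64(133), np.int64(104), np.int64(70)), (np.int64(120), np.int64(93), np.int64(63)), (np.int64(108), np.int64(83), np.int64(57))]
202 [(np.int64(163), np.int64(131), np.int64(88)), (np.int64(160), np.int64(129), np.int64(87)), (np.int64(161), np.int64(130), np.int64(88)), (np.int64(160), np.int64(128), np.int64(88)), (np.int64(162), np.int64(130), np.int64(89))]
205 [(np.int64(162), np.int64(132), np.int64(90)), (np.int64(164), np.int64(132), np.int64(92)), (np.int64(164), np.int64(132), np.int64(91)), (np.int64(164), np.int64(130), np.int64(87)), (np.int64(166), np.int64(132), np.int64(92))]
```

Bar, nest, stack and packer all agree with the given sizes: nest top at 0.218, bar top at 0.267, stack 162x343, packer 197x45 with its hole at the far end. Now the pose helper and the approach to the dowel.

```bash
cat >> h.py <<'E'
from scipy.spatial.transform import Rotation as Ro
NY=np.radians(-92.2)   # nest yaw
XN=np.array([np.cos(NY),np.sin(NY),0]); YN=np.array([-XN[1],XN[0],0]); Z=np.array([0,0,1.])
REAR=np.array([0.599,-0.1125,0])
def Rdown(yaw,sgn=1):   # jaws along heading yaw
    y=sgn*np.array([np.cos(yaw),np.sin(yaw),0]); x=-Z; return np.stack([x,y,np.cross(x,y)],1)
def go(p,R,say=''):
    s=state(); R0=Ro.from_rotvec(s['orientation']).as_matrix()
    d=R0.T@(np.array(p)-s['ee_pos'])*1000; w=Ro.from_matrix(R0.T@R).as_rotvec()
    print(say,'d',d.round(1),'|d|',np.linalg.norm(d).round(1),'w',w.round(3),'deg',np.degrees(np.linalg.norm(w)).round(1)); return d,w
E
python3 - <<'E'
from h import *
print(Ro.from_rotvec(state()['orientation']).as_matrix().round(2), XN,YN)
for s in (1,-1): go([.601,-.0675,.36],Rdown(NY,s),s)
E
```

```text
[[-0.    0.32  0.95]
 [-0.    0.95 -0.32]
 [-1.   -0.   -0.  ]] [-0.03838781 -0.99926292  0.        ] [ 0.99926292 -0.03838781  0.        ]
1 d [-103.9 -447.5  591.3] |d| 748.8 w [2.856e+00 2.000e-03 1.000e-03] deg 163.6
-1 d [-103.9 -447.5  591.3] |d| 748.8 w [-0.285 -0.     0.002] deg 16.4
```

{"op": "play_rows", "data": {
  "moves": [-40,0,0,0,0,0,1,-60,-20,30,0,0,0,1,-70,-45,60,0,0,0,1,-80,-70,95,0,0,0,1,-90,-95,128,0,0,0,1]
}}

```text
time: 0.52
ee_pos: [0.2725, 0.4159, 0.3457]
orientation: [0.253, 1.556, -0.253]
force: [-0.0, 0.2, 0.7]
finger_gap: 0.0853
```

{"op": "play_rows", "data": {
  "moves": [0,-25,30,0,0,0,1,0,-50,60,0,0,0,1,0,-75,90,0,0,0,1,0,-95,120,0,0,0,1,0,-115,150,0,0,0,1]
}}

```text
time: 0.93
ee_pos: [0.3782, 0.2585, 0.3454]
orientation: [0.254, 1.556, -0.254]
force: [1.0, 0.8, 0.2]
finger_gap: 0.0854
```

{"op": "play_rows", "data": {
  "moves": [0,-25,30,0,0,0,1,0,-50,60,0,0,0,1,0,-75,90,0,0,0,1,0,-95,120,0,0,0,1,0,-115,150,0,0,0,1]
}}

```text
time: 1.35
ee_pos: [0.4839, 0.1017, 0.3453]
orientation: [0.255, 1.556, -0.255]
force: [0.1, 0.6, 0.8]
finger_gap: 0.0852
```

```bash
python3 - <<'E'
from h import *
print(state()['ee_pos'],state()['joint_positions'].round(2),state()['time'])
go([.601,-.0675,.34],Rdown(NY,-1))
E
```

```text
[0.48391034 0.10167683 0.34530516] [0.04 0.15 0.05 1.47 0.   0.37] 1.35
 d [   5.2 -123.   164.9] |d| 205.8 w [-0.286 -0.    -0.   ] deg 16.4
```

{"op": "play_rows", "data": {
  "moves": [0,-23,31,-0.06,0,0,1,0,-46,62,-0.12,0,0,1,0,-70,94,-0.17,0,0,1,0,-95,127,-0.23,0,0,1,5,-123,165,-0.286,0,0,1]
}}

```text
time: 1.77
ee_pos: [0.5983, -0.0627, 0.3414]
orientation: [0.028, 1.57, -0.028]
force: [0.8, 0.4, 1.0]
finger_gap: 0.0853
```

```bash
python3 - <<'E'
from h import *
go([.601,-.0675,.265],Rdown(NY,-1)); c=snap('side','s1'); cv2.imwrite('pics/s1z.png',cv2.resize(c['image'][60:280,180:420,::-1],None,fx=2.7,fy=2.7))
E
```

```text
d [76.4 -4.7  2.8] |d| 76.6 w [ 0.003  0.001 -0.   ] deg 0.2
```

View pics/s1z.png

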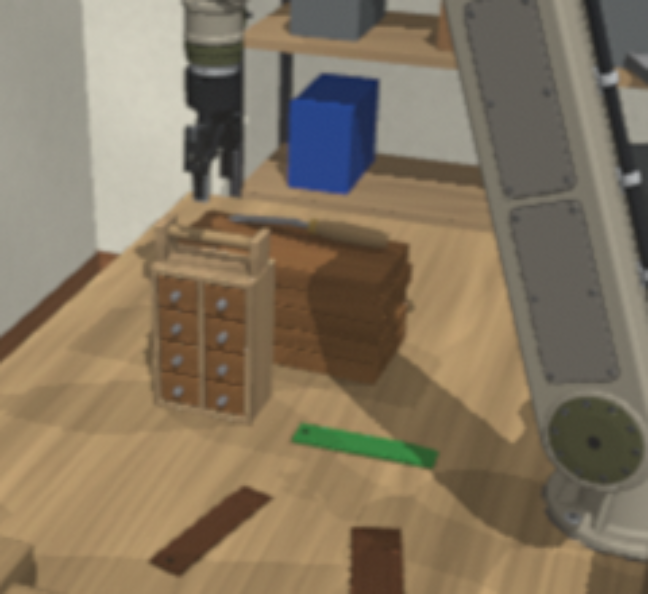

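The hand is centred above the dowel. I'll descend in steps.

{"op": "play_rows", "data": {
  "moves": [0,0,0,0,0,0,1,15,0,0,0,0,0,1,35,0,0,0,0,0,1,50,0,0,0,0,0,1,50,0,0,0,0,0,1]
}}

```text
time: 2.23
ee_pos: [0.5953, -0.0595, 0.2877]
orientation: [0.031, 1.577, -0.028]
force: [-1.3, -0.4, 0.7]
finger_gap: 0.0854
```

```bash
python3 - <<'E'
from h import *
go([.601,-.0675,.265],Rdown(NY,-1))
E
```

```text
d [22.6 -7.8  6.1] |d| 24.7 w [ 0.001 -0.006 -0.002] deg 0.4
```

{"op": "play_rows", "data": {
  "moves": [0,-8,6,0,0,0,1,12,-8,6,0,0,0,1,23,-8,6,0,0,0,1,23,-8,6,0,0,0,1]
}}

```text
time: 2.57
ee_pos: [0.603, -0.069, 0.2676]
orientation: [0.03, 1.572, -0.029]
force: [-0.5, 0.2, -0.7]
finger_gap: 0.0852
```

```bash
python3 - <<'E'
from h import *
go([.601,-.0675,.265],Rdown(NY,-1))
E
```

```text
d [ 2.6  1.4 -2.1] |d| 3.6 w [ 0.001 -0.001 -0.   ] deg 0.1
```

Now close gently.

{"op": "play_rows", "data": {
  "moves": [1,1,0,0,0,0,0.4,1,1,0,0,0,0,0.2,1,1,0,0,0,0,0,1,1,0,0,0,0,0,1,1,0,0,0,0,0],
  "grip_force": 40
}}

```text
time: 2.98
ee_pos: [0.6034, -0.068, 0.2678]
orientation: [0.03, 1.57, -0.03]
force: [-0.9, 0.3, -0.5]
finger_gap: 0.0255
```

{"op": "play_rows", "data": {
  "moves": [0,0,0,0,0,0,0,0,0,0,0,0,0,0,0,0,0,0,0,0,0,0,0,0,0,0,0,0]
}}

```text
time: 3.32
ee_pos: [0.6034, -0.0684, 0.2677]
orientation: [0.029, 1.569, -0.03]
force: [-0.5, -2.4, 3.9]
finger_gap: 0.0169
```

```bash
python3 - <<'E'
from h import *
s=state();print(s['ee_pos'],s['force'],s['torque'],s['joint_positions'].round(2)); c=snap('side','s2'); cv2.imwrite('pics/s2z.png',cv2.resize(c['image'][60:280,180:420,::-1],None,fx=2.7,fy=2.7))
E
```

```text
[ 0.60337992 -0.06838475  0.26773506] [-0.46685128 -2.39851118  3.8617786 ] [-0.39214429  0.09469947  0.01484699] [-0.24  0.37  0.16  1.36 -0.   -0.21]
```

View pics/s2z.png

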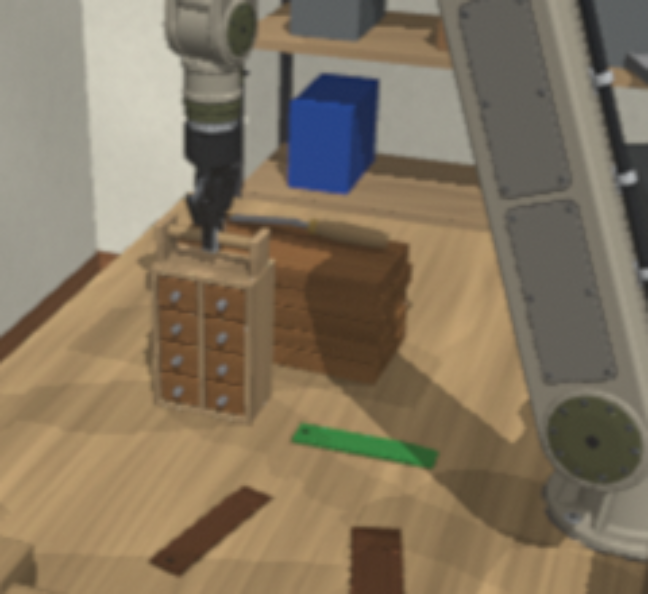

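The dowel is gripped: gap 17 mm at image (208,240). I'll tip along the arc about the rear edge, starting with 0 to 10°.

{"op": "play_rows", "data": {
  "moves": [-1.4,-9.4,0,0,0,0.035,0,-2.5,-18.8,0,0,0,0.07,0,-3.2,-28.3,0,0,0,0.105,0,-3.6,-37.7,0,0,0,0.14,0,-3.7,-47.2,0,0,0,0.175,0]
}}

```text
time: 3.78
ee_pos: [0.6017, -0.1147, 0.2713]
orientation: [0.169, 1.561, 0.111]
force: [0.5, -0.1, 1.3]
finger_gap: 0.0164
```

```bash
cat >>h.py <<'E'
def tip(th,off,h=.268):
    th=np.radians(th); return REAR+off+XN*(-.045*np.cos(th)+h*np.sin(th))+Z*(.045*np.sin(th)+h*np.cos(th))
def Rtip(th): return Ro.from_rotvec(YN*np.radians(th)).as_matrix()@Rdown(NY,-1)
E
python3 - <<'E'
from h import *
s=state();print(s['ee_pos'],s['force'],s['torque'],s['joint_positions'].round(2))
off=np.array([.6034,-.0683,.268])-tip(0,0); print(off)
go(tip(10,off),Rtip(10)); c=snap('side','s3'); cv2.imwrite('pics/s3z.png',cv2.resize(c['image'][60:280,180:420,::-1],None,fx=2.7,fy=2.7))
E
```

```text
[ 0.60165668 -0.11473789  0.27128761] [ 0.52298907 -0.10370502  1.31060296] [ 0.08029743 -0.05679143 -0.01668208] [-0.4   0.42  0.23  1.44  0.17 -0.36]
[ 0.00267255 -0.00076683  0.        ]
 d [-0.6 -0.7 -0. ] |d| 0.9 w [ 0.002  0.001 -0.004] deg 0.2
```

View pics/s3z.png

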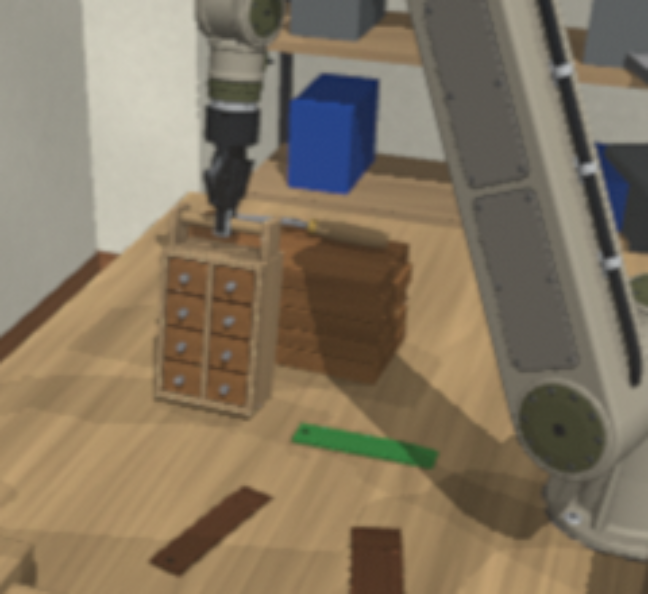

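Tipped 10° with the rear edge in place. Next, 10 to 24°.

```bash
python3 - <<'E'
from h import *
off=np.array([.0027,-.0008,0])
for t in (13,16,19,22,24,26,28): go(tip(t,off),Rtip(t),t)
E
```

```text
13 d [ -2.3 -12.1  -0.2] |d| 12.3 w [-0.001  0.002  0.048] deg 2.8
16 d [ -3.6 -26.2  -0.2] |d| 26.5 w [-0.001  0.002  0.101] deg 5.8
19 d [ -4.1 -40.5  -0.1] |d| 40.7 w [-0.001  0.002  0.153] deg 8.8
22 d [ -3.9 -54.7  -0.1] |d| 54.8 w [-0.001  0.002  0.205] deg 11.8
24 d [ -3.4 -64.2  -0.1] |d| 64.2 w [-0.001  0.002  0.24 ] deg 13.8
26 d [ -2.5 -73.6  -0.1] |d| 73.6 w [-0.001  0.002  0.275] deg 15.8
28 d [ -1.3 -83.   -0.1] |d| 83.0 w [-0.001  0.002  0.31 ] deg 17.8
```

{"op": "play_rows", "data": {
  "moves": [-2.3,-12,0,0,0,0.048,0,-3.6,-26,0,0,0,0.1,0,-4,-40,0,0,0,0.152,0,-3.8,-54.5,0,0,0,0.205,0,-3.2,-64,0,0,0,0.24,0]
}}

```text
time: 4.25
ee_pos: [0.5992, -0.1803, 0.2628]
orientation: [0.357, 1.536, 0.297]
force: [-0.5, -0.0, 3.1]
finger_gap: 0.0164
```

```bash
python3 - <<'E'
from h import *
off=np.array([.0027,-.0008,0])
s=state();print(s['ee_pos'],s['force'],s['torque'],s['joint_positions'].round(2))
for t in (24,25,26,27,28,29,30): go(tip(t,off),Rtip(t),t)
E
```

```text
[ 0.59922846 -0.1802563   0.26275629] [-0.50659499 -0.04799916  3.14925543] [-0.24639523 -0.03825829  0.01101935] [-0.58  0.56  0.37  1.61  0.36 -0.58]
24 d [-0.7 -0.7 -0.1] |d| 1.0 w [-0.     0.002  0.001] deg 0.1
25 d [-1.4 -5.3 -0.1] |d| 5.5 w [-0.     0.002  0.019] deg 1.1
26 d [ -2.1 -10.   -0.1] |d| 10.3 w [-0.     0.002  0.036] deg 2.1
27 d [ -2.7 -14.8  -0.1] |d| 15.0 w [-0.     0.002  0.053] deg 3.1
28 d [ -3.2 -19.5  -0.1] |d| 19.7 w [-0.     0.002  0.071] deg 4.1
29 d [ -3.6 -24.2  -0.1] |d| 24.5 w [-0.     0.002  0.088] deg 5.1
30 d [ -3.9 -28.9  -0.1] |d| 29.2 w [-0.     0.002  0.106] deg 6.1
```

{"op": "play_rows", "data": {
  "moves": [-1.4,-5.3,0,0,0,0.019,0,-2.1,-10,0,0,0,0.036,0,-2.5,-13.5,0,0,0,0.048,0,-2.8,-16,0,0,0,0.058,0]
}}

```text
time: 4.58
ee_pos: [0.5985, -0.1945, 0.2587]
orientation: [0.4, 1.53, 0.342]
force: [-0.4, -2.3, 0.5]
finger_gap: 0.0164
```

{"op": "play_rows", "data": {
  "moves": [-0.3,-2.4,0,0,0,0.009,0,-0.6,-4.7,0,0,0,0.018,0]
}}

```text
time: 4.75
ee_pos: [0.5984, -0.1985, 0.2574]
orientation: [0.413, 1.527, 0.357]
force: [1.3, -1.5, 1.5]
finger_gap: 0.0167
```

```bash
python3 - <<'E'
from h import *
off=np.array([.0027,-.0008,0])
s=state();print(s['ee_pos'],s['force'],s['torque'],s['joint_positions'].round(2))
for t in (27,28,29,30): go(tip(t,off),Rtip(t),t)
c=snap('side','s4'); cv2.imwrite('pics/s4z.png',cv2.resize(c['image'][60:280,180:420,::-1],None,fx=2.7,fy=2.7))
E
```

```text
[ 0.59837236 -0.19852537  0.2574002 ] [ 1.30263755 -1.4748463   1.5270048 ] [-0.51156364 -0.10959671 -0.00875143] [-0.62  0.62  0.43  1.67  0.4  -0.65]
27 d [0.2 4.1 0.1] |d| 4.1 w [ 0.001 -0.    -0.02 ] deg 1.2
28 d [-0.7 -0.5  0.1] |d| 0.9 w [ 0.001 -0.    -0.003] deg 0.2
29 d [-1.4 -5.2  0. ] |d| 5.4 w [ 0.001 -0.     0.015] deg 0.8
30 d [-2.1 -9.9  0. ] |d| 10.1 w [ 0.001 -0.     0.032] deg 1.8
```

View pics/s4z.png

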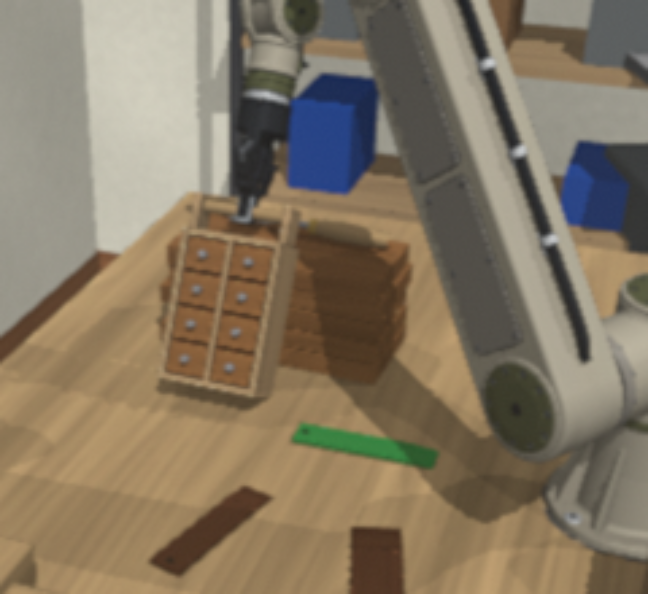

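The nest leans about 28°, close to the stack lip. I'll feel for contact.

{"op": "play_rows", "data": {
  "moves": [-0.5,-2.4,0,0,0,0.009,0,-0.8,-4.7,0,0,0,0.018,0,-0.8,-4.7,0,0,0,0.018,0]
}}

```text
time: 5.05
ee_pos: [0.5983, -0.2017, 0.2562]
orientation: [0.432, 1.523, 0.373]
force: [2.8, 6.7, 2.9]
finger_gap: 0.0168
```

```bash
python3 - <<'E'
from h import *
s=state();print(s['ee_pos'],s['force'],s['torque'],s['finger_gap'])
E
```

```text
[ 0.59830952 -0.20166879  0.25616218] [2.78989309 6.72627398 2.92550161] [ 0.7923189  -0.30779414 -0.58939632] 0.016767846937560976
```

Contact: 6.7 N from the stack. Opening and backing off along the tool axis.

{"op": "play_rows", "data": {
  "moves": [0,0,0,0,0,0,0.3,0,0,0,0,0,0,0.6,0,0,0,0,0,0,1,0,0,0,0,0,0,1,0,0,0,0,0,0,1]
}}

```text
time: 5.47
ee_pos: [0.5979, -0.2036, 0.2557]
orientation: [0.427, 1.524, 0.369]
force: [0.2, 0.1, 0.0]
finger_gap: 0.0728
```

{"op": "play_rows", "data": {
  "moves": [-10,0,0,0,0,0,1,-30,0,0,0,0,0,1,-55,0,0,0,0,0,1,-80,0,0,0,0,0,1,-80,0,0,0,0,0,1]
}}

```text
time: 5.88
ee_pos: [0.5968, -0.2448, 0.3295]
orientation: [0.425, 1.519, 0.366]
force: [-0.3, -0.5, 0.8]
finger_gap: 0.0857
```

```bash
python3 - <<'E'
from h import *
s=state();print(s['ee_pos'],s['force'],s['torque'],s['finger_gap'])
c=snap('side','s5'); t=snap('top','t5');cv2.imwrite('pics/s5z.png',cv2.resize(np.hstack([c['image'][60:280,180:420,::-1],t['image'][60:280,200:440,::-1]]),None,fx=1.66,fy=1.66))
E
```

```text
[ 0.59675043 -0.24478495  0.32950658] [-0.26047679 -0.52667363  0.77881899] [-0.49302697 -0.01180067  0.00681716] 0.08567412507327274
```

View pics/s5z.png

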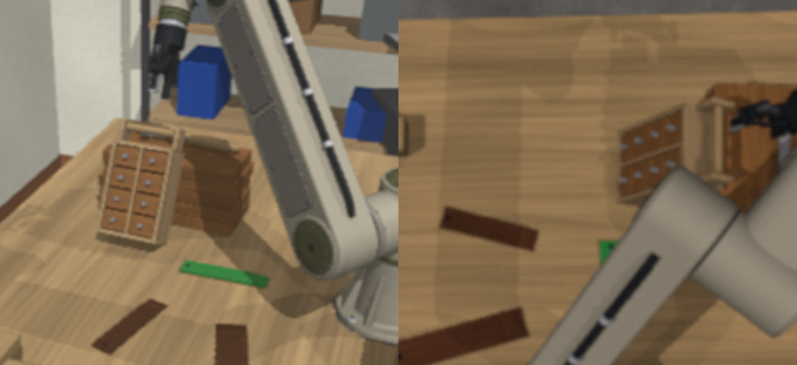

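The nest rests against the stack by itself: side view (140,190), dowel (150,130). Next I'll measure its pose and plan the move to the packer.

```bash
python3 - <<'E'
from h import *
c=load('s5'); P=cloud(c); im=c['image']
# front face region in side image
cnt=np.array([[258,150],[285,155],[275,200],[245,195]]) 
m=np.zeros(im.shape[:2],np.uint8); cv2.fillPoly(m,[cnt],1)
Q=P[m>0]; Q=Q[(Q[:,0]>.5)]
ce=np.median(Q,0); 
for k in range(4):
    w=np.linalg.svd(Q-Q.mean(0))[2][2]; r=(Q-Q.mean(0))@w; Q=Q[abs(r)<2.5*r.std()]
w*=np.sign(w[1]); print('normal',w,'tilt',np.degrees(np.arcsin(w[2])),'yaw xn',np.degrees(np.arctan2(-w[1],-w[0])),r.std(),ce)
# project predicted corners
for t in (28.5,29):
  th=np.radians(t)
  F=[]
  for a,b,h in [(-.045,-.075,0),(-.045,.075,0),(-.045,-.075,.22),(-.045,.075,.22)]:
    xr=(a-.045); F.append(REAR+XN*(xr*np.cos(th)+h*np.sin(th))+Z*(-xr*np.sin(th)+h*np.cos(th))+YN*b)
  print(np.round(F,3).tolist(),proj(c,F).round(1).tolist())
cv2.imwrite('pics/s5y.png',cv2.resize(im[120:220,225:315,::-1],None,fx=6,fy=6,interpolation=cv2.INTER_CUBIC))
R=Rdown(np.radians(163.1)); go([.5,0.02,.42],R); go([.508,.284,.1],R)
E
```

```text
normal [0.04592671 0.87570417 0.48065887] tilt 28.728442920391704 yaw xn -93.00215308582911 0.004796749504319705 [ 0.5809023  -0.08742982  0.1351734 ]
[[0.527, -0.031, 0.043], [0.677, -0.036, 0.043], [0.523, -0.135, 0.236], [0.673, -0.141, 0.236]] [[273.9, 206.2], [238.1, 198.9], [284.5, 149.0], [248.1, 143.0]]
[[0.527, -0.031, 0.044], [0.677, -0.037, 0.044], [0.523, -0.138, 0.236], [0.673, -0.143, 0.236]] [[273.9, 206.0], [238.1, 198.7], [284.6, 148.9], [248.3, 142.9]]
 d [  43.8  272.5 -106.8] |d| 295.9 w [-1.284  0.335 -0.431] deg 79.9
 d [ 451.8  347.7 -109.6] |d| 580.6 w [-1.284  0.335 -0.431] deg 79.9
```

View pics/s5y.png

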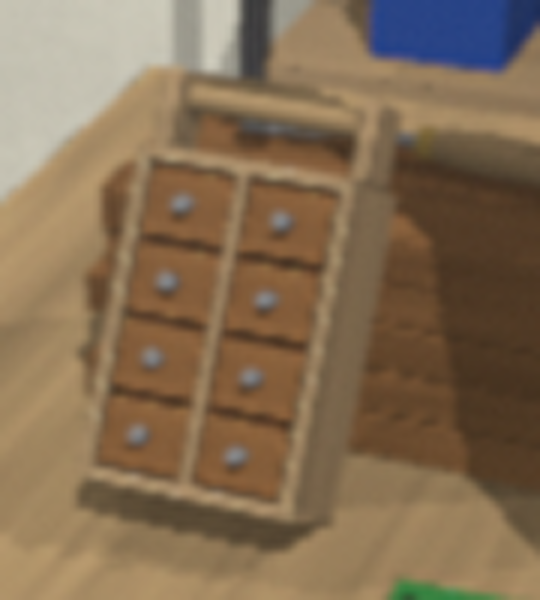

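{"op": "play_rows", "data": {
  "moves": [-10,15,-5,-0.11,0.03,-0.037,1,-8,35,-15,-0.22,0.06,-0.075,1,0,65,-25,-0.33,0.087,-0.112,1,8,90,-35,-0.44,0.115,-0.148,1,18,120,-47,-0.55,0.143,-0.185,1]
}}

```text
time: 6.4
ee_pos: [0.5533, -0.1263, 0.3665]
orientation: [-0.178, 1.512, 0.662]
force: [0.9, 0.3, -0.4]
finger_gap: 0.0856
```

```bash
python3 - <<'E'
from h import *
R=Rdown(np.radians(163.1)); go([.5,0.05,.40],R); print(state()['ee_pos'])
E
```

```text
d [ 23.5 180.   45.5] |d| 187.2 w [-0.729  0.19  -0.248] deg 45.4
[ 0.553326   -0.12628368  0.36654289]
```

{"op": "play_rows", "data": {
  "moves": [4,27,6,-0.11,0.028,-0.037,1,7,53,13,-0.215,0.056,-0.073,1,11,80,20,-0.32,0.083,-0.109,1,14,105,26,-0.42,0.11,-0.143,1,17,130,33,-0.52,0.136,-0.178,1]
}}

```text
time: 6.82
ee_pos: [0.5147, 0.0022, 0.3915]
orientation: [-0.759, 1.404, 0.902]
force: [-0.2, 0.6, -1.0]
finger_gap: 0.0854
```

```bash
python3 - <<'E'
from h import *
R=Rdown(np.radians(163.1)); go([.505,0.2,.27],R); print(state()['ee_pos'])
E
```

```text
d [136.5  94.1 162.7] |d| 232.3 w [-0.208  0.053 -0.07 ] deg 12.9
[0.5147454  0.00224122 0.39149706]
```

{"op": "play_rows", "data": {
  "moves": [20,14,25,-0.1,0.026,-0.035,1,42,29,50,-0.208,0.053,-0.07,1,65,44,77,-0.208,0.053,-0.07,1,88,60,104,-0.208,0.053,-0.07,1,110,76,131,-0.208,0.053,-0.07,1]
}}

```text
time: 7.23
ee_pos: [0.507, 0.1619, 0.2927]
orientation: [-0.985, 1.336, 0.987]
force: [0.9, -1.3, 0.6]
finger_gap: 0.0857
```

```bash
python3 - <<'E'
from h import *
R=Rdown(np.radians(163.1)); go([.508,0.284,.12],R); print(state()['ee_pos'])
c=snap('top','t6'); P=cloud(c); im=c['image'].astype(int)
cv2.imwrite('pics/t6z.png',cv2.resize(im[90:290,160:450,::-1].astype(np.uint8),None,fx=2.75,fy=2.75))
E
```

```text
d [172.9  34.8 116.8] |d| 211.5 w [-0.004  0.001 -0.001] deg 0.3
[0.50701765 0.16187164 0.29271471]
```

View pics/t6z.png

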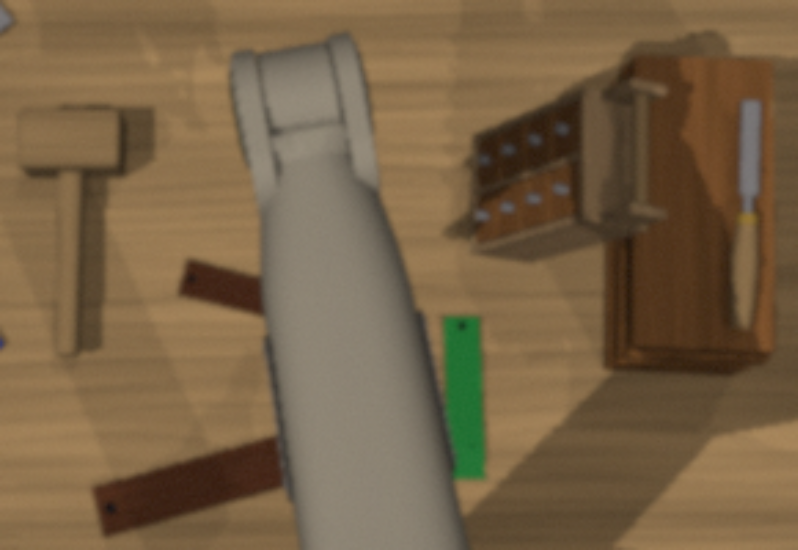

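Nest clear and leaning. Dark packer's hole end is at (190,278). Moving above the packer.

{"op": "play_rows", "data": {
  "moves": [33,7,23,0,0,0,1,66,14,46,0,0,0,1,100,21,70,0,0,0,1,135,28,94,0,0,0,0.8,170,35,117,0,0,0,0.75]
}}

```text
time: 7.7
ee_pos: [0.5084, 0.2818, 0.1247]
orientation: [-0.984, 1.336, 0.987]
force: [0.4, -0.5, -0.3]
finger_gap: 0.0648
```

{"op": "play_rows", "data": {
  "moves": [0,0,0,0,0,0,0.75,0,0,0,0,0,0,0.75,0,0,0,0,0,0,0.75]
}}

```text
time: 7.95
ee_pos: [0.5094, 0.2806, 0.1269]
orientation: [-0.985, 1.337, 0.987]
force: [1.4, -0.4, 1.3]
finger_gap: 0.0644
```

```bash
python3 - <<'E'
from h import *
R=Rdown(np.radians(163.1)); go([.508,0.284,.03],R); s=state();print(s['ee_pos'],s['finger_gap'],s['joint_positions'].round(2))
c=snap('side','s7');cv2.imwrite('pics/s7z.png',cv2.resize(c['image'][170:300,200:340,::-1],None,fx=4.5,fy=4.5,interpolation=cv2.INTER_CUBIC))
E
```

```text
d [96.9  2.2  2.9] |d| 97.0 w [-0.005  0.    -0.001] deg 0.3
[0.50936079 0.28055843 0.126883  ] 0.06437325511144378 [ 0.37  0.39 -0.16  1.01  0.   -0.91]
```

View pics/s7z.png

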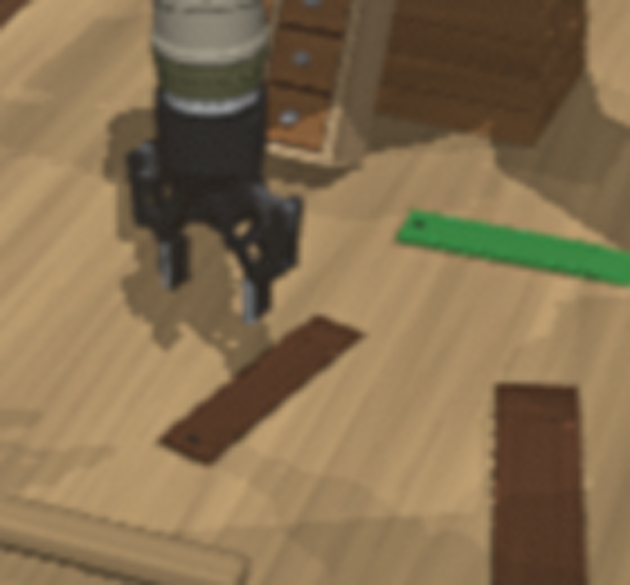

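Hand is above the packer, jaws across its width. Descending.

{"op": "play_rows", "data": {
  "moves": [25,2,3,0,0,0,0.75,55,2,3,0,0,0,0.7,85,2,3,0,0,0,0.68,90,2,3,0,0,0,0.68,90,2,3,0,0,0,0.68]
}}

```text
time: 8.42
ee_pos: [0.5085, 0.2831, 0.0369]
orientation: [-0.983, 1.338, 0.985]
force: [0.4, 0.2, 1.0]
finger_gap: 0.058
```

```bash
python3 - <<'E'
from h import *
R=Rdown(np.radians(163.1)); go([.508,0.284,.024],R); s=state();print(s['ee_pos'],s['finger_gap'],s['force'])
c=snap('side','s8');cv2.imwrite('pics/s8z.png',cv2.resize(c['image'][190:300,200:320,::-1],None,fx=5,fy=5,interpolation=cv2.INTER_CUBIC))
E
```

```text
d [12.9  0.8  0.8] |d| 12.9 w [-0.007 -0.    -0.002] deg 0.4
[0.5085164  0.28305105 0.03685867] 0.058010708752887795 [0.36525461 0.1638883  0.99098714]
```

View pics/s8z.png

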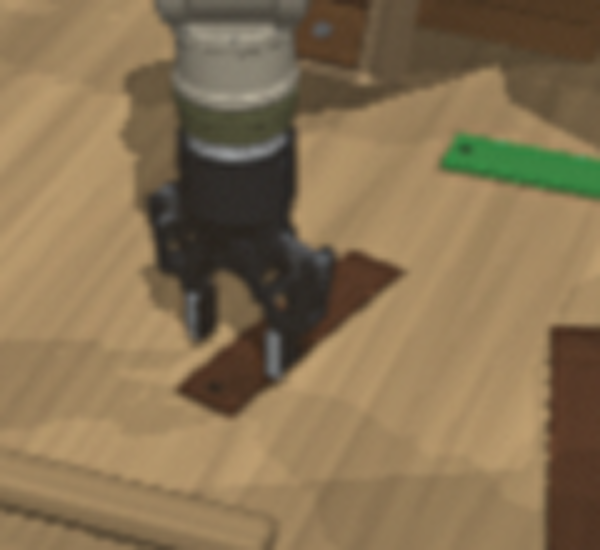

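{"op": "play_rows", "data": {
  "moves": [5,0,0,0,0,0,0.66,9,0,0,0,0,0,0.66,12,0,0,0,0,0,0.66,12,0,0,0,0,0,0.66]
}}

```text
time: 8.8
ee_pos: [0.5095, 0.2843, 0.0255]
orientation: [-0.984, 1.335, 0.985]
force: [-0.6, 0.4, -0.8]
finger_gap: 0.0562
```

```bash
python3 - <<'E'
from h import *
R=Rdown(np.radians(163.1)); go([.508,0.284,.022],R); s=state();print(s['ee_pos'],s['finger_gap'],s['force'])
c=snap('side','s9');cv2.imwrite('pics/s9z.png',cv2.resize(c['image'][190:300,200:320,::-1],None,fx=5,fy=5,interpolation=cv2.INTER_CUBIC))
E
```

```text
d [ 3.5  1.3 -0.7] |d| 3.8 w [-0.006  0.002  0.   ] deg 0.3
[0.50945043 0.28432622 0.02552423] 0.056177869758753135 [-0.55650086  0.36539264 -0.76314377]
```

View pics/s9z.png

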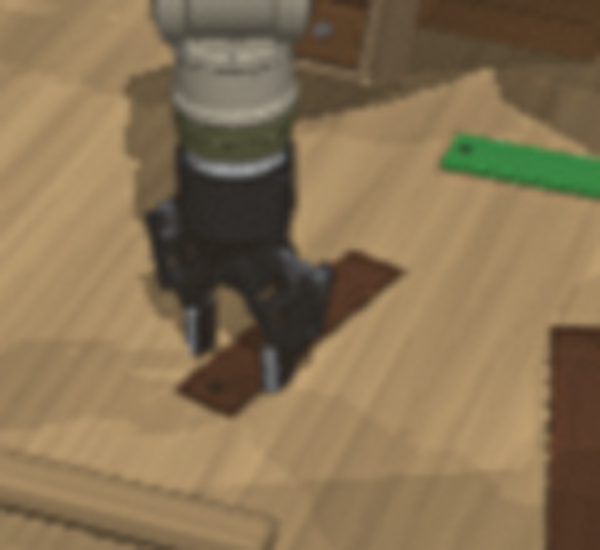

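The fingers straddle the packer at (200,350) and (275,385). A little lower, then close.

{"op": "play_rows", "data": {
  "moves": [2,0.5,-0.5,0,0,0,0.62,3,0.5,-0.5,0,0,0,0.55,3,0.5,-0.5,0,0,0,0.45,3,0.5,-0.5,0,0,0,0.3,3,0.5,-0.5,0,0,0,0.3],
  "grip_force": 30
}}

```text
time: 9.27
ee_pos: [0.5093, 0.2842, 0.0231]
orientation: [-0.984, 1.334, 0.985]
force: [-0.6, 0.4, 5.4]
finger_gap: 0.0443
```

{"op": "play_rows", "data": {
  "moves": [0,0,0,0,0,0,0.3,0,0,0,0,0,0,0.3]
}}

```text
time: 9.43
ee_pos: [0.5093, 0.2843, 0.0231]
orientation: [-0.984, 1.334, 0.985]
force: [-0.3, -1.0, 5.3]
finger_gap: 0.0441
```

```bash
python3 - <<'E'
from h import *
s=state();print(s['ee_pos'],s['finger_gap'],s['force'])
c=snap('side','s10');cv2.imwrite('pics/s10z.png',cv2.resize(c['image'][190:300,200:320,::-1],None,fx=5,fy=5,interpolation=cv2.INTER_CUBIC))
E
```

```text
[0.50927733 0.2842686  0.02310442] 0.044144575551360685 [-0.32965723 -0.96817304  5.2715704 ]
```

View pics/s10z.png

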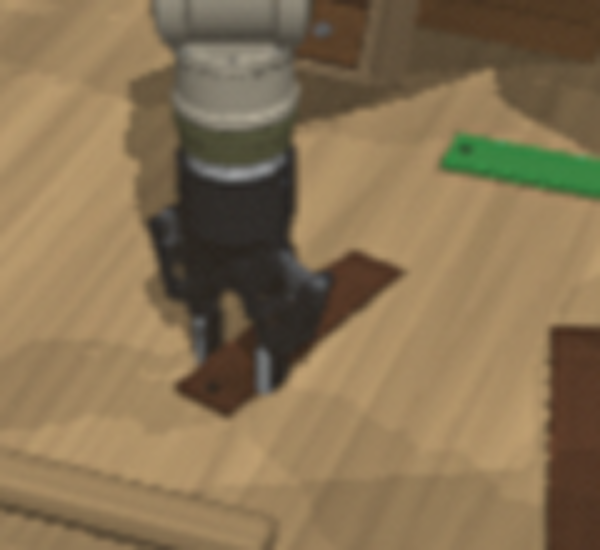

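Packer gripped (gap 44 mm). Aligning it in front of the nest, slightly raised.

```bash
python3 - <<'E'
from h import *
a=state()['ee_pos']; b=np.array([.6097,.1535,.0255])
for f in (.2,.4,.6,.8,1): go(a+(b-a)*[f,f,1],Rdown(np.radians(163.1+14.4*f)),f)
E
```

```text
0.2 d [ -2.4 -26.9 -19. ] |d| 33.1 w [-0.056  0.002  0.001] deg 3.2
0.4 d [ -2.5 -53.9 -38. ] |d| 66.0 w [-0.106  0.002  0.001] deg 6.1
0.6 d [ -2.5 -80.8 -57.1] |d| 98.9 w [-0.156  0.002  0.001] deg 9.0
0.8 d [  -2.5 -107.7  -76.1] |d| 131.9 w [-0.207  0.002  0.001] deg 11.8
1 d [  -2.5 -134.6  -95.1] |d| 164.9 w [-0.257  0.002  0.001] deg 14.7
```

{"op": "play_rows", "data": {
  "moves": [-2.5,-27,-19,-0.056,0,0,0.3,-2.5,-54,-38,-0.106,0,0,0.3,-2.5,-81,-57,-0.156,0,0,0.3,-2.5,-108,-76,-0.207,0,0,0.3,-2.5,-135,-95,-0.257,0,0,0.3]
}}

```text
time: 9.9
ee_pos: [0.6099, 0.1521, 0.0243]
orientation: [-1.178, 1.227, 1.18]
force: [0.1, -0.1, -0.4]
finger_gap: 0.044
```

{"op": "play_rows", "data": {
  "moves": [0,0,0,0,0,0,0.3,0,0,0,0,0,0,0.3]
}}

```text
time: 10.07
ee_pos: [0.6104, 0.1516, 0.0242]
orientation: [-1.173, 1.23, 1.175]
force: [0.1, 0.3, -1.5]
finger_gap: 0.0439
```

```bash
python3 - <<'E'
from h import *
s=state();print(s['ee_pos'],s['finger_gap'],s['force'])
go([.607,.0885,.025],Rdown(np.radians(177.5)))
c=snap('side','s11');t=snap('top','t11');cv2.imwrite('pics/s11z.png',cv2.resize(np.hstack([c['image'][120:280,200:340,::-1],t['image'][90:250,230:370,::-1]]),None,fx=2.8,fy=2.8,interpolation=cv2.INTER_CUBIC))
E
```

```text
[0.6103843  0.1515797  0.02418962] 0.04387887088736344 [ 0.10646467  0.27709394 -1.47032625]
 d [ -0.9   0.4 -63.2] |d| 63.2 w [-0.003  0.002  0.   ] deg 0.2
```

View pics/s11z.png

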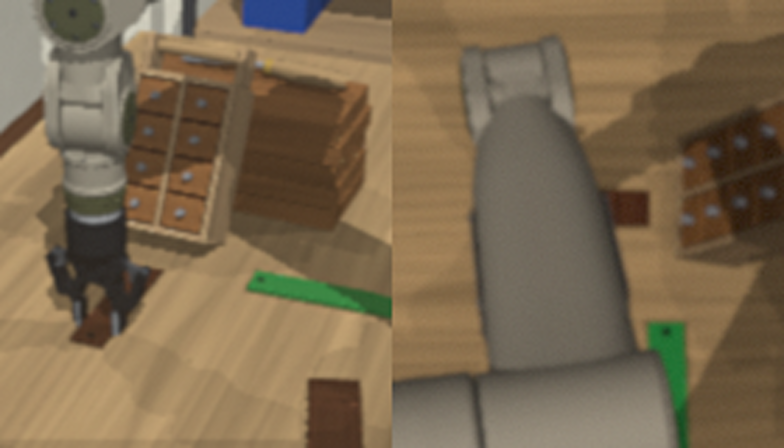

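```bash
python3 - <<'E'
from h import *
c=load('t11'); P=cloud(c); im=c['image'].astype(int)
m=np.zeros(im.shape[:2],bool); m[150:180,305:330]=1
m&=(im.sum(2)<190)&(im[:,:,0]<95); n,l,s,ce=cv2.connectedComponentsWithStats(m.astype(np.uint8)); 
for i in range(1,n):
    if s[i,4]>60: r,b=rect(P[l==i]); print(ce[i],s[i],b.round(1),P[l==i][:,2].mean())
# predicted nose corners and nest front bottom corner in top image
T=[.6104,.1516]; u=np.array([np.cos(np.radians(-92.5)),np.sin(np.radians(-92.5))])
n0=np.array(T)+.159*u; print('nose pred',n0); print(proj(c,[[*n0,0.003]]))
th=np.radians(28.7); F=[REAR+XN*(-.09*np.cos(th))+Z*(.09*np.sin(th))+YN*b for b in(-.075,.075)]; print(np.round(F,3),proj(c,F)); 
cs=load('s11'); print('side',proj(cs,F))
cv2.imwrite('pics/s11y.png',cv2.resize(cs['image'][150:220,230:300,::-1],None,fx=8,fy=8,interpolation=cv2.INTER_CUBIC))
E
```

```text
[311.6713615 165.0657277] [305 157  16  23 213] [[410.9  34.9]
 [618.9  -6.4]
 [630.2  50.4]
 [422.2  91.8]] 0.15212589928380235
nose pred [ 0.60346452 -0.00724867]
[[322.06867094 163.74363008]]
[[ 0.527 -0.031  0.043]
 [ 0.677 -0.036  0.043]] [[330.84463095 182.87670011]
 [330.89772199 139.50134787]]
side [[273.89733634 206.15504568]
 [238.10804889 198.80276234]]
```

View pics/s11y.png

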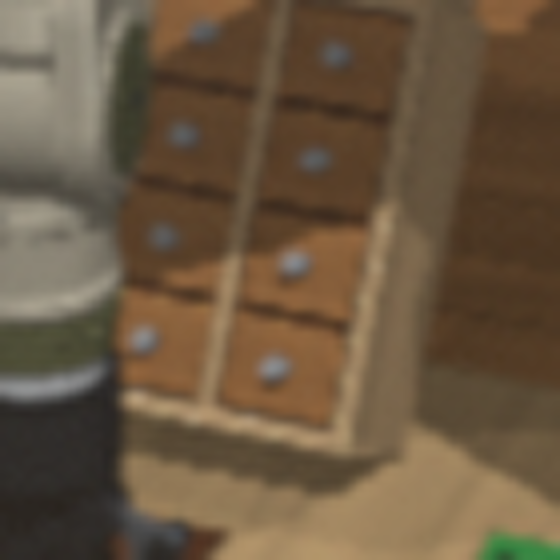

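The nose lies where predicted at px (321,165), and the nest's front bottom corner agrees to within a few mm. Sliding straight in 66 mm.

{"op": "play_rows", "data": {
  "moves": [-0.5,0,-15,0,0,0,0.3,-0.5,0,-30,0,0,0,0.3,-0.5,0,-45,0,0,0,0.3,-0.5,0,-58,0,0,0,0.3,-0.5,0,-66,0,0,0,0.3]
}}

```text
time: 10.58
ee_pos: [0.6061, 0.0854, 0.025]
orientation: [-1.175, 1.229, 1.177]
force: [-0.0, 0.1, -0.3]
finger_gap: 0.0437
```

{"op": "play_rows", "data": {
  "moves": [0,0,0,0,0,0,0.3,1,0,0,0,0,0,0.3,1,0,0,0,0,0,0.3]
}}

```text
time: 10.83
ee_pos: [0.6065, 0.0873, 0.0239]
orientation: [-1.176, 1.228, 1.178]
force: [-0.1, -0.1, -0.2]
finger_gap: 0.0441
```

```bash
python3 - <<'E'
from h import *
s=state();print(s['ee_pos'],s['finger_gap'],s['force'])
c=snap('side','s12');cv2.imwrite('pics/s12z.png',cv2.resize(c['image'][120:260,200:320,::-1],None,fx=4.2,fy=4.2,interpolation=cv2.INTER_CUBIC))
E
```

```text
[0.60654052 0.08733966 0.02390001] 0.04410034097473306 [-0.14655871 -0.09741643 -0.21044708]
```

View pics/s12z.png

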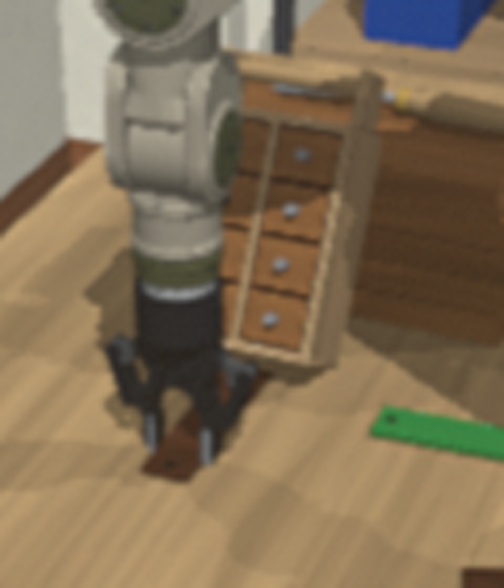

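The packer's nose is under the leaning nest and the nest hasn't moved. Releasing and rising.

{"op": "play_rows", "data": {
  "moves": [0,0,0,0,0,0,0.6,0,0,0,0,0,0,0.65,0,0,0,0,0,0,0.7,-10,0,0,0,0,0,0.7,-30,0,0,0,0,0,0.8]
}}

```text
time: 11.3
ee_pos: [0.6044, 0.0875, 0.0523]
orientation: [-1.174, 1.232, 1.182]
force: [-0.2, 0.6, 0.0]
finger_gap: 0.0683
```

{"op": "play_rows", "data": {
  "moves": [-30,0,10,0,0,0,1,-70,0,20,0,0,0,1,-110,0,30,0,0,0,1,-150,0,35,0,0,0,1,-190,0,35,0,0,0,1]
}}

```text
time: 11.72
ee_pos: [0.6075, 0.1233, 0.247]
orientation: [-1.177, 1.227, 1.178]
force: [0.5, 0.2, -0.0]
finger_gap: 0.0851
```

{"op": "play_rows", "data": {
  "moves": [-40,0,0,0,0,0,1,-80,0,0,0,0,0,1,-120,0,0,0,0,0,1,-150,0,0,0,0,0,1]
}}

```text
time: 12.05
ee_pos: [0.6074, 0.122, 0.3991]
orientation: [-1.178, 1.224, 1.175]
force: [0.4, 0.1, -0.2]
finger_gap: 0.0852
```

```bash
python3 - <<'E'
from h import *
s=state();print(s['ee_pos'],s['joint_positions'].round(2))
c=snap('side','s13');t=snap('top','t13');cv2.imwrite('pics/s13z.png',cv2.resize(np.hstack([c['image'][120:280,200:340,::-1],t['image'][90:250,260:400,::-1]]),None,fx=2.8,fy=2.8,interpolation=cv2.INTER_CUBIC))
E
```

```text
[0.6073747  0.12200853 0.39907438] [ 0.07  0.42  0.56  1.7   0.   -1.46]
```

View pics/s13z.png

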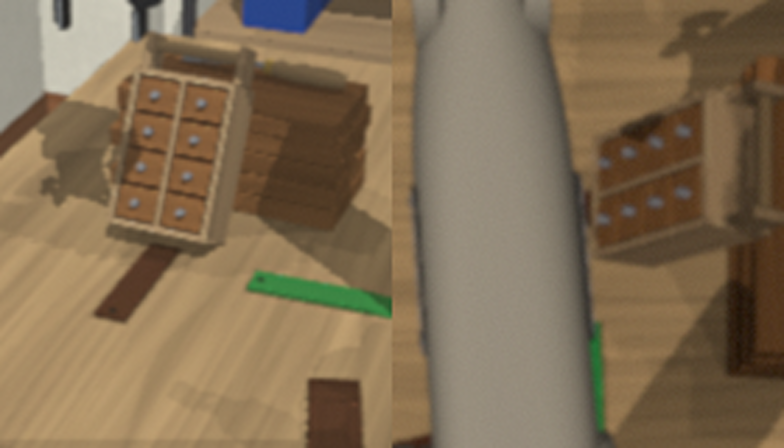

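The packer sits straight under the middle: side view, tail at (112,315). Next, the dowel position for the regrasp.

```bash
python3 - <<'E'
from h import *
for nm in ('t13','s13'):
    c=load(nm);P=cloud(c)
    m=(P[...,2]>.235)&(P[...,2]<.30)&(P[...,0]>.555)&(P[...,0]<.64)&(P[...,1]<-.16)&(P[...,1]>-.25)
    Q=P[m]; print(nm,m.sum(),Q.mean(0).round(4),Q.min(0).round(3),Q.max(0).round(3), 'slope',np.polyfit(Q[:,0],Q[:,1],1))
print('pred bar', tip(28.7,np.array([.0027,-.0008,0]),.258))
R=Rtip(29); tgt=np.array([.5979,-.2036,.2557]); ap=tgt-R[:,0]*.09; print(ap)
go(ap+[0,.04,.05],R)
# direction of YN vs. tool
E
```

```text
t13 165 [ 0.5965 -0.1928  0.2526] [ 0.555 -0.203  0.241] [ 0.639 -0.184  0.261] slope [-0.05686742 -0.15889441]
s13 96 [ 0.5972 -0.1909  0.2487] [ 0.555 -0.207  0.236] [ 0.64  -0.18   0.257] slope [-0.06869983 -0.14982737]
pred bar [ 0.59845907 -0.19766386  0.24791377]
[ 0.59622503 -0.2472007   0.33441577]
 d [  16.4   -1.4 -329.6] |d| 330.0 w [ 1.533 -0.385  0.405] deg 93.5
```

```bash
cat >>h.py <<'E'
def Rt2(th,yaw=np.radians(-93.2)):
    yn=np.array([-np.sin(yaw),np.cos(yaw),0]); return Ro.from_rotvec(yn*np.radians(th)).as_matrix()@Rdown(yaw,-1)
E
python3 - <<'E'
from h import *
R=Rt2(29)
d,w=go([.596,-.265,.39],R)
for f in (.08,.16,.24,.32,.40): print((d*f).round(0),(w*f).round(3))
E
```

```text
d [  10.7   -3.7 -387.3] |d| 387.5 w [ 1.55  -0.389  0.402] deg 94.4
[  1.  -0. -31.] [ 0.124 -0.031  0.032]
[  2.  -1. -62.] [ 0.248 -0.062  0.064]
[  3.  -1. -93.] [ 0.372 -0.093  0.096]
[   3.   -1. -124.] [ 0.496 -0.124  0.129]
[   4.   -1. -155.] [ 0.62  -0.156  0.161]
```

{"op": "play_rows", "data": {
  "moves": [0,0,-28,0.11,-0.028,0.029,1,0,0,-56,0.22,-0.056,0.058,1,0,0,-84,0.33,-0.084,0.087,1,0,0,-112,0.44,-0.112,0.115,1,0,0,-140,0.55,-0.14,0.144,1]
}}

```text
time: 12.57
ee_pos: [0.6015, -0.0188, 0.3939]
orientation: [-0.591, 1.427, 0.917]
force: [0.8, -0.2, 0.7]
finger_gap: 0.085
```

```bash
python3 - <<'E'
from h import *
d,w=go([.596,-.265,.39],Rt2(29)); print(state()['ee_pos'])
for f in (.11,.22,.33,.44,.55): print((d*f).round(0),(w*f).round(3))
E
```

```text
d [ -39.5 -131.3 -204.6] |d| 246.3 w [ 0.991 -0.26   0.251] deg 60.4
[ 0.6014618  -0.01878586  0.39391548]
[ -4. -14. -23.] [ 0.109 -0.029  0.028]
[ -9. -29. -45.] [ 0.218 -0.057  0.055]
[-13. -43. -68.] [ 0.327 -0.086  0.083]
[-17. -58. -90.] [ 0.436 -0.114  0.11 ]
[ -22.  -72. -113.] [ 0.545 -0.143  0.138]
```

{"op": "play_rows", "data": {
  "moves": [-4,-14,-23,0.109,-0.029,0.028,1,-9,-29,-45,0.218,-0.057,0.055,1,-13,-43,-68,0.327,-0.086,0.083,1,-17,-58,-90,0.436,-0.114,0.11,1,-22,-72,-113,0.545,-0.143,0.138,1]
}}

```text
time: 12.98
ee_pos: [0.5989, -0.1548, 0.3919]
orientation: [-0.019, 1.517, 0.619]
force: [0.3, -0.2, 0.1]
finger_gap: 0.0855
```

```bash
python3 - <<'E'
from h import *
d,w=go([.596,-.255,.36],Rt2(29)); print(state()['ee_pos'])
for f in (.25,.5,.75,1): print((d*f).round(0),(w*f).round(3))
E
```

```text
d [ -6.9 -95.3 -43.9] |d| 105.1 w [ 0.445 -0.117  0.112] deg 27.1
[ 0.59885996 -0.15484314  0.39186477]
[ -2. -24. -11.] [ 0.111 -0.029  0.028]
[ -3. -48. -22.] [ 0.222 -0.058  0.056]
[ -5. -71. -33.] [ 0.334 -0.088  0.084]
[ -7. -95. -44.] [ 0.445 -0.117  0.112]
```

{"op": "play_rows", "data": {
  "moves": [-2,-24,-11,0.111,-0.029,0.028,1,-3,-48,-22,0.222,-0.058,0.056,1,-5,-71,-33,0.334,-0.088,0.084,1,-7,-95,-44,0.445,-0.117,0.112,1,-7,-95,-44,0.445,-0.117,0.112,1]
}}

```text
time: 13.4
ee_pos: [0.595, -0.2595, 0.3565]
orientation: [0.444, 1.522, 0.349]
force: [-0.5, -1.2, -0.6]
finger_gap: 0.0855
```

```bash
python3 - <<'E'
from h import *
R=Rt2(29); t=np.array([.5975,-.2015,.2555])
for k in (.06,.03,0): go(t-R[:,0]*k,R,k)
E
```

```text
0.06 d [56.5  1.8 -0.7] |d| 56.5 w [-0.006 -0.001 -0.   ] deg 0.4
0.03 d [86.5  1.8 -0.7] |d| 86.5 w [-0.006 -0.001 -0.   ] deg 0.4
0 d [116.5   1.8  -0.7] |d| 116.5 w [-0.006 -0.001 -0.   ] deg 0.4
```

{"op": "play_rows", "data": {
  "moves": [20,2,0,0,0,0,1,40,2,0,0,0,0,1,56,2,0,0,0,0,1,62,2,0,0,0,0,1]
}}

```text
time: 13.73
ee_pos: [0.5977, -0.2206, 0.3056]
orientation: [0.433, 1.522, 0.358]
force: [-0.1, -0.1, 0.8]
finger_gap: 0.0851
```

```bash
python3 - <<'E'
from h import *
R=Rt2(29); t=np.array([.5975,-.2015,.2555]); go(t,R); print(state()['force'])
c=snap('side','s14');cv2.imwrite('pics/s14z.png',cv2.resize(c['image'][80:220,210:340,::-1],None,fx=4.2,fy=4.2,interpolation=cv2.INTER_CUBIC))
E
```

```text
d [53.  -7.6 -1.1] |d| 53.6 w [ 0.006 -0.004  0.   ] deg 0.4
[-0.1093295  -0.1075376   0.83345098]
```

View pics/s14z.png

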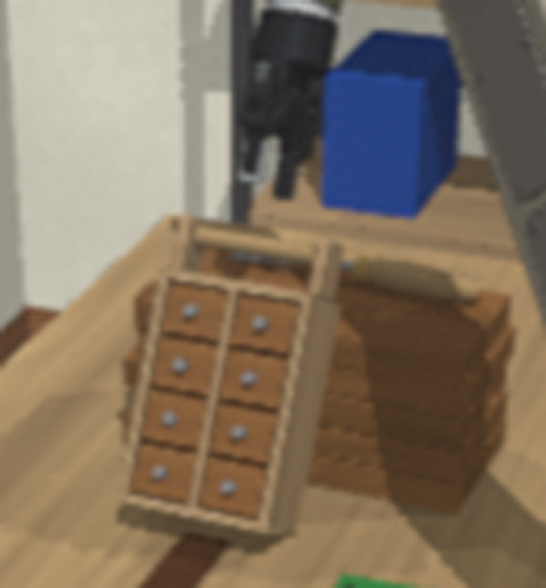

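The open fingers are above the dowel. Completing the approach.

{"op": "play_rows", "data": {
  "moves": [5,-7.5,-1,0,0,0,1,20,-7.5,-1,0,0,0,1,38,-7.5,-1,0,0,0,1,51,-7.5,-1,0,0,0,1,51,-7.5,-1,0,0,0,1]
}}

```text
time: 14.2
ee_pos: [0.5979, -0.2035, 0.2574]
orientation: [0.434, 1.522, 0.357]
force: [-0.1, 0.9, 0.2]
finger_gap: 0.0854
```

```bash
python3 - <<'E'
from h import *
R=Rt2(29); t=np.array([.5975,-.2015,.2555]); go(t,R); print(state()['force'])
c=snap('side','s15');cv2.imwrite('pics/s15z.png',cv2.resize(c['image'][100:200,220:320,::-1],None,fx=5.5,fy=5.5,interpolation=cv2.INTER_CUBIC))
E
```

```text
d [ 2.6  0.8 -0.5] |d| 2.8 w [ 0.005 -0.003  0.001] deg 0.3
[-0.11084579  0.88518214  0.24111028]
```

View pics/s15z.png

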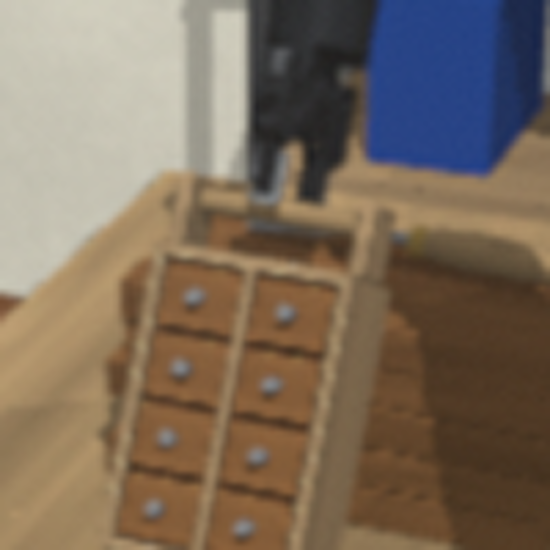

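Geometry is consistent. Closing.

{"op": "play_rows", "data": {
  "moves": [1.5,0,0,0,0,0,0.4,1.5,0,0,0,0,0,0.2,1.5,0,0,0,0,0,0,1.5,0,0,0,0,0,0,1.5,0,0,0,0,0,0],
  "grip_force": 40
}}

```text
time: 14.67
ee_pos: [0.5985, -0.2039, 0.2582]
orientation: [0.432, 1.519, 0.355]
force: [0.0, 0.1, -0.8]
finger_gap: 0.0258
```

{"op": "play_rows", "data": {
  "moves": [0,0,0,0,0,0,0,0,0,0,0,0,0,0,0,0,0,0,0,0,0]
}}

```text
time: 14.92
ee_pos: [0.5986, -0.2031, 0.2587]
orientation: [0.433, 1.518, 0.356]
force: [-0.1, 1.1, 4.7]
finger_gap: 0.0164
```

```bash
python3 - <<'E'
from h import *
s=state(); print(s['ee_pos'],s['force'],s['finger_gap'])
c=snap('side','s16');cv2.imwrite('pics/s16z.png',cv2.resize(c['image'][100:200,220:320,::-1],None,fx=5.5,fy=5.5,interpolation=cv2.INTER_CUBIC))
E
```

```text
[ 0.5985829  -0.20306066  0.25866465] [-0.06983492  1.07866202  4.66418543] 0.016365636999851784
```

View pics/s16z.png

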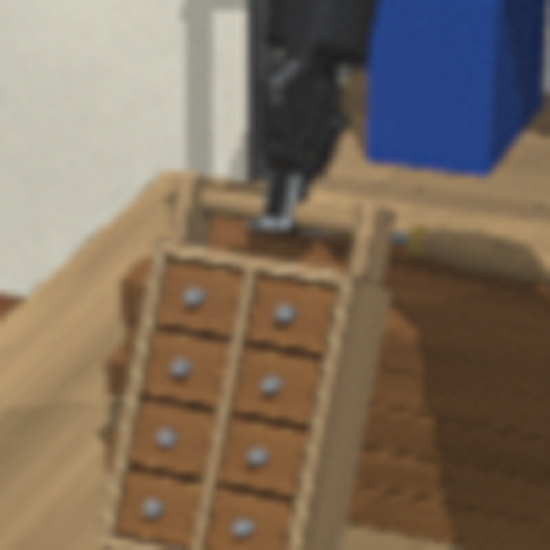

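Dowel gripped again (gap 16.4 mm). Working out the arc for letting down.

```bash
cat >>h.py <<'E'
def arc(da,yaw=np.radians(-93.2)):
    s=state(); yn=np.array([-np.sin(yaw),np.cos(yaw),0]); Q=Ro.from_rotvec(yn*np.radians(da)).as_matrix()
    rear=np.array([.6,-.1133,0]); p=rear+Q@(s['ee_pos']-rear); R=Q@Ro.from_rotvec(s['orientation']).as_matrix(); go(p,R,da)
E
python3 - <<'E'
from h import *
off=np.array([.0027,-.0008,0]); print(tip(28.7,off),tip(29,off))
R=Ro.from_rotvec(state()['orientation']).as_matrix(); print('tool tilt',np.degrees(np.arccos(-R[2,0])))
for a in (-2,-4,-6.5,-9,-11.5): arc(a)
E
```

```text
[ 0.59827472 -0.20246255  0.25668523] [ 0.59822317 -0.20380433  0.25621451]
tool tilt 28.90761038491462
-2 d [1.8 9.4 0.1] |d| 9.6 w [-0.     0.    -0.035] deg 2.0
-4 d [ 3.9 18.7  0.1] |d| 19.1 w [-0.    0.   -0.07] deg 4.0
-6.5 d [ 7.  30.2  0.2] |d| 31.0 w [-0.     0.001 -0.113] deg 6.5
-9 d [10.6 41.6  0.2] |d| 43.0 w [-0.     0.001 -0.157] deg 9.0
-11.5 d [14.7 52.9  0.3] |d| 54.9 w [-0.     0.001 -0.201] deg 11.5
```

{"op": "play_rows", "data": {
  "moves": [1.8,9.4,0,0,0,-0.035,0,3.9,18.7,0,0,0,-0.07,0,7,30,0,0,0,-0.113,0,10.6,41.5,0,0,0,-0.157,0,14.5,53,0,0,0,-0.2,0]
}}

```text
time: 15.38
ee_pos: [0.6014, -0.1503, 0.2717]
orientation: [0.275, 1.546, 0.196]
force: [0.2, 1.3, 2.5]
finger_gap: 0.0169
```

```bash
python3 - <<'E'
from h import *
s=state(); print(s['ee_pos'],s['force'],s['finger_gap'])
R=Ro.from_rotvec(s['orientation']).as_matrix(); print('tool tilt',np.degrees(np.arccos(-R[2,0])))
for a in (-2.5,-5,-7,-9,-10.5): arc(a)
c=snap('side','s17');cv2.imwrite('pics/s17z.png',cv2.resize(c['image'][80:260,190:340,::-1],None,fx=3.2,fy=3.2,interpolation=cv2.INTER_CUBIC))
E
```

```text
[ 0.60137412 -0.1503438   0.27174526] [0.24210917 1.25455847 2.53087631] 0.016887248207756656
tool tilt 17.23336048165045
-2.5 d [ 2.2 11.8  0.1] |d| 12.0 w [-0.     0.    -0.044] deg 2.5
-5 d [ 5.  23.4  0.1] |d| 23.9 w [-0.     0.    -0.087] deg 5.0
-7 d [ 7.5 32.6  0.1] |d| 33.5 w [-0.     0.001 -0.122] deg 7.0
-9 d [10.4 41.8  0.2] |d| 43.0 w [-0.     0.001 -0.157] deg 9.0
-10.5 d [12.8 48.5  0.2] |d| 50.2 w [-0.001  0.001 -0.183] deg 10.5
```

View pics/s17z.png

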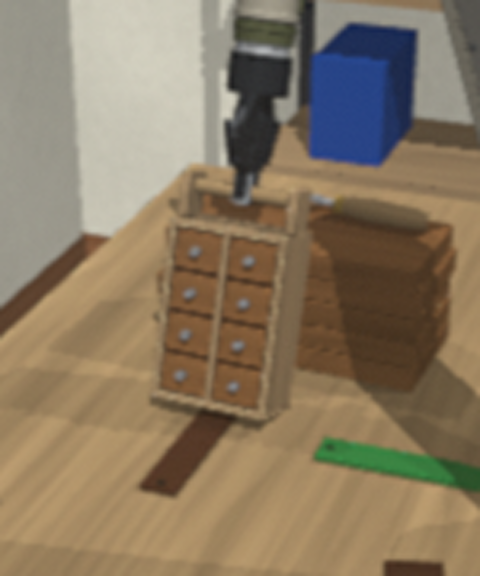

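The nest follows the hand at about 17° and the packer is in place. Continuing to about 7°.

{"op": "play_rows", "data": {
  "moves": [2.2,11.8,0,0,0,-0.044,0,5,23.4,0,0,0,-0.087,0,7.5,32.6,0,0,0,-0.122,0,10.4,41.5,0,0,0,-0.157,0,12.6,48,0,0,0,-0.181,0]
}}

```text
time: 15.85
ee_pos: [0.6044, -0.0997, 0.2742]
orientation: [0.133, 1.56, 0.056]
force: [1.7, 1.2, 5.3]
finger_gap: 0.0165
```

```bash
python3 - <<'E'
from h import *
s=state(); print(s['ee_pos'],s['force'],s['torque'],s['finger_gap'])
R=Ro.from_rotvec(s['orientation']).as_matrix(); print('tool tilt',np.degrees(np.arccos(-R[2,0])))
for a in (-.5,-1,-1.5,-2): arc(a)
c=snap('side','s18');cv2.imwrite('pics/s18z.png',cv2.resize(c['image'][80:260,190:340,::-1],None,fx=3.2,fy=3.2,interpolation=cv2.INTER_CUBIC))
P=cloud(c)
E
```

```text
[ 0.60438633 -0.09970493  0.274188  ] [1.72969477 1.22925333 5.25883685] [ 1.60831253e-01 -3.34852390e-01  2.74313529e-04] 0.01650769691969931
tool tilt 6.933591260864663
-0.5 d [0.4 2.4 0. ] |d| 2.4 w [-0.     0.    -0.009] deg 0.5
-1 d [0.9 4.7 0. ] |d| 4.8 w [-0.     0.    -0.017] deg 1.0
-1.5 d [1.3 7.1 0. ] |d| 7.2 w [-0.     0.    -0.026] deg 1.5
-2 d [1.8 9.4 0.1] |d| 9.6 w [-0.     0.    -0.035] deg 2.0
```

View pics/s18z.png

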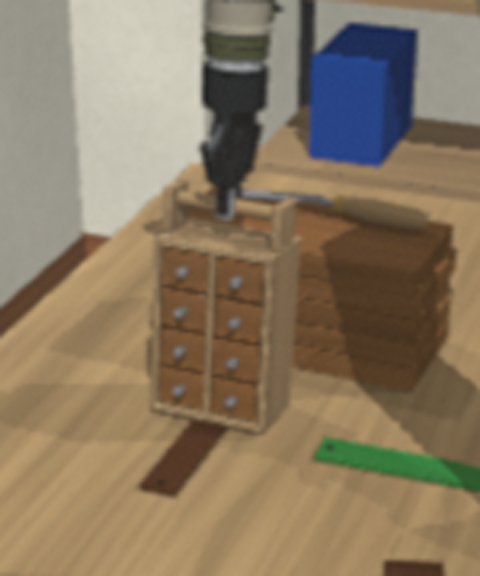

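{"op": "play_rows", "data": {
  "moves": [0.4,2.4,0,0,0,-0.009,0,0.9,4.7,0,0,0,-0.017,0,1.3,7,0,0,0,-0.026,0,1.3,7,0,0,0,-0.026,0]
}}

```text
time: 16.23
ee_pos: [0.6047, -0.0944, 0.2739]
orientation: [0.113, 1.562, 0.034]
force: [1.2, -2.9, 8.0]
finger_gap: 0.0165
```

```bash
python3 - <<'E'
from h import *
s=state(); print(s['ee_pos'],s['force'],s['torque'])
R=Ro.from_rotvec(s['orientation']).as_matrix(); print('tool tilt',np.degrees(np.arccos(-R[2,0])))
E
```

```text
[ 0.60474082 -0.09435049  0.27392736] [ 1.19700715 -2.87612636  7.9938036 ] [-0.24792942 -0.18153457  0.00264622]
tool tilt 5.4036492908895335
```

The packer has taken up the load: the y force has reversed and the tilt is 5.4°. Releasing.

{"op": "play_rows", "data": {
  "moves": [0,0,0,0,0,0,0.2,0,0,0,0,0,0,0.35,0,0,0,0,0,0,0.6,0,0,0,0,0,0,1,0,0,0,0,0,0,1]
}}

```text
time: 16.65
ee_pos: [0.6035, -0.0937, 0.2717]
orientation: [0.116, 1.566, 0.036]
force: [0.1, 0.5, 0.8]
finger_gap: 0.0653
```

{"op": "play_rows", "data": {
  "moves": [0,0,0,0,0,0,1,-10,0,0,0,0,0,1,-30,0,0,0,0,0,1,-60,0,0,0,0,0,1,-90,0,0,0,0,0,1]
}}

```text
time: 17.07
ee_pos: [0.6027, -0.102, 0.3631]
orientation: [0.116, 1.566, 0.037]
force: [1.5, -0.4, 0.6]
finger_gap: 0.0853
```

{"op": "play_rows", "data": {
  "moves": [-30,0,0,0,0,0,1,-50,0,-25,0,0,0,1,-50,0,-60,0,0,0,1,-50,0,-95,0,0,0,1,-50,0,-130,0,0,0,1]
}}

```text
time: 17.48
ee_pos: [0.472, -0.1004, 0.4124]
orientation: [0.115, 1.563, 0.036]
force: [-0.1, -0.5, 1.4]
finger_gap: 0.0849
```

```bash
python3 - <<'E'
from h import *
s=state(); print(s['ee_pos'],s['force'],s['time'],s['finger_gap'])
c=snap('side','s19');t=snap('top','t19');cv2.imwrite('pics/s19z.png',cv2.resize(np.hstack([c['image'][120:280,200:340,::-1],t['image'][90:250,240:380,::-1]]),None,fx=2.8,fy=2.8,interpolation=cv2.INTER_CUBIC))
P=cloud(t)
for z0,z1 in((.205,.24),(.255,.3)):
    m=(P[...,2]>z0)&(P[...,2]<z1)&(P[...,0]>.5)&(P[...,0]<.7)&(P[...,1]>-.15)&(P[...,1]<.05); Q=P[m]
    if len(Q): r,b=rect(Q); print(r,b.round(),Q.mean(0)); print('z-fit',np.linalg.lstsq(np.c_[Q,Q[:,0]*0+1][:,[0,1,3]],Q[:,2],rcond=None)[0])
E
```

```text
[ 0.47199651 -0.10043297  0.41241877] [-0.09881853 -0.47010767  1.38254328] 17.4833 0.08491345157580088
((602.3887939453125, -87.69268035888672), (92.76578521728516, 153.4850616455078), 86.66606140136719) [[ 523. -130.]
 [ 676. -138.]
 [ 682.  -46.]
 [ 528.  -37.]] [ 0.60734296 -0.08218782  0.22179505]
z-fit [0.01751052 0.06890002 0.2168229 ]
((603.03076171875, -90.71844482421875), (50.458251953125, 147.7863006591797), 86.17451477050781) [[ 528. -111.]
 [ 675. -121.]
 [ 678.  -70.]
 [ 531.  -61.]] [ 0.61298956 -0.09116177  0.26836377]
z-fit [ 0.00444882 -0.06330938  0.2598653 ]
```

View pics/s19z.png

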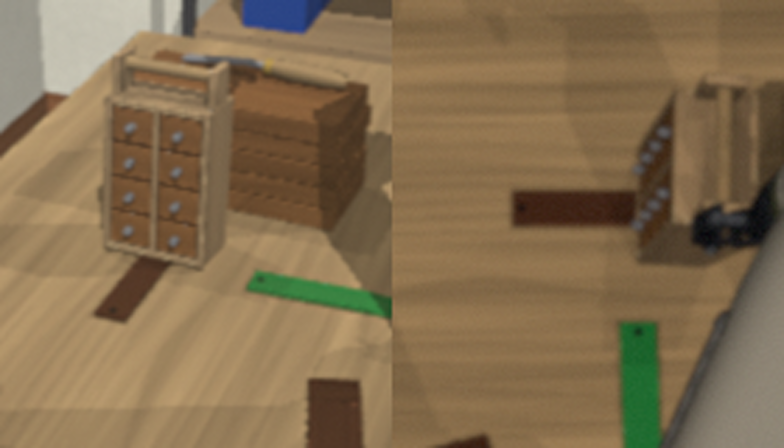

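```bash
python3 - <<'E'
from h import *
c=load('t19'); P=cloud(c); im=c['image'].astype(int)
m=np.zeros(im.shape[:2],bool); m[150:180,275:322]=1
m&=(im.sum(2)<200); n,l,s,ce=cv2.connectedComponentsWithStats(m.astype(np.uint8))
for i in range(1,n):
    if s[i,4]>60: r,b=rect(P[l==i]); print(s[i],r,b.round(),P[l==i][:,2].mean())
cs=load('s19'); th=np.radians(5.1)
F=[REAR+XN*(-.09*np.cos(th))+Z*(.09*np.sin(th))+YN*b for b in(-.075,.075)]; print(proj(cs,F))
t0,t1=load('t0') if 0 else load('top0'),c
for (a,b) in ((185,190),(432,150)): print(cloud(t0)[b,a].round(3),P[b,a].round(3))
E
```

```text
[283 158  39  13 502] ((396.87261962890625, 70.1323471069336), (131.253173828125, 466.0484619140625), 87.69609069824219) [[161.  14.]
 [627.  -5.]
 [632. 126.]
 [167. 145.]] 0.020031256101428644
[[272.79581797 215.39657393]
 [237.2261884  207.8550403 ]]
[0.515 0.458 0.038] [0.514 0.457 0.042]
[ 0.594 -0.332  0.186] [ 0.41  -0.127  0.854]
```

{"op": "play_rows", "data": {
  "moves": [0,0,0,0,0,0,1,0,0,0,0,0,0,1,0,0,0,0,0,0,1,0,0,0,0,0,0,1]
}}

```text
time: 17.92
ee_pos: [0.4743, -0.1007, 0.4114]
orientation: [0.116, 1.565, 0.037]
force: [-0.5, 0.0, -0.3]
finger_gap: 0.0854
```

```bash
python3 - <<'E'
from h import *
c=load('t19'); 
for y in (.12,.124,.128,.132): print(y,proj(c,[[.608,y,.008]]))
d=cv2.absdiff(snap('side','s20')['image'],load('s19')['image'])[120:250,220:300]; print('motion diff',d.mean(),d.max())
finish_job()
E
```

```text
0.12 [[285.05930017 162.91317588]]
0.124 [[283.89421526 162.93876576]]
0.128 [[282.72915884 162.96435502]]
0.132 [[281.56413091 162.98994365]]
motion diff 0.6476923076923077 20
the job is handed in; nothing more can be done
```

I handed the job in at about 18 s of the 72 s allowed. The nest stands by itself on its rear edge and the packer, with a slight backward lean. No verdict is reported, so these are my own checks.

**What I did:** I gripped the nest's dowel and tipped the nest back about its rear edge until it met the stack at about 29°, with 6.7 N of contact, then let go. It leaned there by itself. I slid the small dark packer, nose first, straight in under the middle of its front. Then I gripped the dowel again, let the nest down until the packer took the load at about 5.4°, released it and moved the arm clear.

**Last checks:**
- **Lean:** the nest's top has moved back 20 mm, which fits about 5° with the rear edge still in its place.
- **Packer:** its tail shows in the top view at about y = 0.127 m, so the nose is about 48 mm under the front. It is near the nest's middle and straight.
- **Stillness:** two pictures taken about half a second apart show no movement of the nest.

**Not confirmed or disagreeing:**
- The nest's lean fitted from the depth image of its top came out unreliable (inconsistent slopes of about 0.07 and −0.06). I relied on the 20 mm shift and the hand's tilt instead.
- The depth outline of the packer in the last picture was spoiled by outliers, so its position comes from the tail's pixel position and the hand's position at release.
- The chisel was hidden by the arm in the last top view. In the side view it looked undisturbed. A point on the mallet's handle measured the same as at the start to within 4 mm.

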